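Gauge the tubes and pack the carton

ROBOT

A 6-joint arm with a two-finger parallel gripper is mounted at the origin on the work surface. World frame = base frame: x ahead of the robot, y to its left, z up, the work surface at z = 0. Lengths are in m, angles in degrees, forces in N, time in s.
With the tool pointing down it reaches from about 0.35 to 0.875 m from the base axis. Payload 4.2 kg.
Tool frame: the origin (TCP) lies midway between the tips of the shut fingers; the grasp point (between the pads) lies 19 mm behind it (r.grasp_offset is the distance from the TCP to the grasp point, in m); z points along the fingers, y is the direction in which the jaws open and shut (so a half turn about z gives the same grasp; the last joint's range is limited). The gripper opens to 87 mm and grips with 3 to 60 N. Pads are 19 mm wide; open, the fingers measure 117 mm over their backs; the gripper's body (75 mm by 190 mm) begins 51 mm behind the grasp point.
Start: joints at [78.816, 22.042, 0.453, 0, -68.411, -14.817], TCP at [0.274, 0.562, 0.223] pointing down, gripper open.
Joint ranges: [-179.83, 179.83], [-69.29, 118.12], [-61.27, 80.66], [-181.25, 117.63], [-171.15, -9.14], [-177.46, 177.46]. Speed limits (degrees/s): [159.86, 159.86, 180, 180, 180, 180].

INTERFACE

Orientations are given as a 3x3 rotation matrix whose columns are the frame's x, y, z axes.
In Python, from station import r gives the robot as it stands.
- The arm moves only by the shell command python3 -m crank 'ROWS'. ROWS is JSON, a list of rows, each a list of 3 entries, a list of its own where there are three numbers: the closure, from -1 (fully open) to 1 (shut), so that 0 is half open, then the shift along the tool's x, y, z as a fraction of full scale, then the turn, a rotation vector about the tool's x, y, z as a fraction of full scale. In form: [[fingers, [dx, dy, dz], [wx, wy, wz]], ...]. A call has 1 to 8 rows; each row shifts and turns the commanded pose from where the row before left it, along the tool's axes as they then stand; what a row does not reach is not made up. Full scale, the value 1, is 100 mm for a shift and 45 degrees for a turn. A row lasts 1/10 s, in which the tool goes at most 50 mm and 8.59 degrees, less where a joint would pass 70% of its speed; a pose out of reach is approached as far as the arm can. A call with a number of a shift or a turn outside -1 to 1 is refused whole. A call with a gripper value outside its range is refused whole. The fingers move at their own pace and stop on an object; the grip force is fixed at half the most. Time passes only in rows, so rows that do not move let the fingers close. It gives the time, the measured TCP pose, the force and the opening at its end, in the units of the state.
- r.sense(): the state, without advancing time (a new reading comes with each control period).
- r.capture(name): name is "scene" or "side" or "wrist"; returns a dict with "img" (384x512x3 uint8, blue, green, red), "fx", "fy", "cx", "cy" (pixels), "R" (3x3) and "t" (3): a world point X has camera coordinates R X + t. Camera axes: x right, y down, z forward; pixel columns grow to the right and rows downward; lengths in m; the calibration is good to about 2 mm. A picture is of the moment at which its call begins. There is no depth.
- r.finish_job(): hands the job in, once; it reports no verdict.
The state is a dict: "time_s": time; "joints": joint angles; "joint_velocities": joint speeds; "effort": joint torques, N m; "tcp_pos": TCP position; "ee_rot": TCP orientation; "wrist_force": force on the tool from outside, world axes, zero at the start; "moment": the same for the moment, N m; "gripper_width": opening from 0.0 (shut) to 1.0 (fully open).
Only numpy, scipy, OpenCV 4.12 (cv2) and the standard library are available. Lean on these libraries where they do the work, as an engineer would, in place of code of your own. Each camera call takes 0.05 s, during which the arm holds its last target.

TASK

Three capped sample tubes of different lengths are drying on the sloping wire rack. Take the longest one, rest it level for a moment in the stepped length gauge, on its upper steps between the outer stops, and lay it in the long bay of the carton; then take the shortest one, rest it for a moment in the bottom of the same gauge slot and lay it in the short bay. Finally fold down the carton's short inner flap and after it the long outer flap, both fully closed, leaving the middle-length tube on the rack and everything else on the bench where it is.

Things in the scene. Friction and masses are not known exactly. Their poses are not given: they have to be found in the camera images.
- tube_long: longest tube: 130 mm long, 24 mm diameter, white with a blue band at half length; its orange cap is the first 18 mm and 26 mm diameter; 35 g. Origin on the axis at the cap's outer face; x runs along the tube from the cap to the other end. On the rack the cap is at the lower end; there grasp it 48 mm along x from the origin, midway between the two support wires.
- tube_short: shortest tube: the same but 90 mm long
- tube_mid: middle-length tube, to be left on the rack: the same but 110 mm long
- tube_long_mid (a point): point on the axis of the longest tube, at half its length (65 mm from the cap face)
- tube_short_mid (a point): point on the axis of the shortest tube, at half its length (45 mm from the cap face)
- rack: fixed wire drying rack, 204 mm wide (y), origin on the bench under its middle. Three tubes lie on it side by side at y = -58, 0 and +58 mm (any order), sloping 30 degrees upward along rack +x. Each lies on two 6 mm cross wires, 24 and 74 mm up the slope from its cap face, with pins at both sides of the tube at each wire, reaching no higher than the tube's axis.
- rack_stop (a point): where the cap face of the rack's middle tube stands, on its axis: x = -40, z = 45 mm in the rack's frame. A blue stop plate runs here across the rack, 8 mm higher than the tube axes measured square to the slope.
- rack_tier (a point): middle of the front wire of the rack's empty upper tier: 8 mm wires right across the rack at x = 21 and 76, z = 178 mm, side wires at y = +-98. It bars straight-down grasps: come in square to the slope, tool leaning back to rack -x; lift about 30 mm along that line, then draw back to rack -x before going up, as the longest tube's end lies beneath the wire.
- gauge: fixed aluminium stepped length gauge, 178 mm long (x), 64 mm wide (y), 60 mm high, origin on the bench under its middle; one slot along x, open at the sides for |x| < 29 mm. A tube counts as tried when it has been in its place, level and along x, for 0.3 s, held or released; either end may lead.
- gauge_long (a point): middle of the longest tube's axis when in its place in the gauge: z = 50 mm above the bench. The tube lies on the steps (tops at z = 38 mm, |x| from 52 to 72) between the outer stops (inner faces at x = +-72 mm, tops at z = 60), side cheeks 36 mm apart up to z = 48.
- gauge_short (a point): middle of the shortest tube's axis when in its place in the gauge: z = 28 mm above the bench. The tube lies between the steps (faces at x = +-52 mm) on two saddles (|x| from 29 to 39, tops at z = 16 mm) with side cheeks 36 mm apart up to z = 28.
- carton: fixed cardboard carton, open on top, 156 mm (x) by 188 mm (y), walls 4 mm thick and 62 mm high, origin on the bench under its middle. Two bays side by side, each 88 mm wide (y), parted by a divider at y = 0, 4 mm thick, top at z = 35 mm. Flaps at its two x ends.
- bay_long (a point): middle of the tube axis in the long bay: carton y = +46, z = 29 mm. The bay is 148 mm long inside (x); the tube lies along carton x, either end first, on two grey saddles (|x| from 44 to 56, tops at z = 17 mm, cheeks 38 mm apart up to z = 27).
- bay_short (a point): middle of the tube axis in the short bay: carton y = -46, z = 29 mm. The bay is closed to 108 mm inside length (x) by wooden end blocks 45 mm high; the tube lies along carton x, either end first, on two grey saddles (|x| from 28 to 40, tops at z = 17 mm, cheeks 38 mm apart up to z = 27).
- flap_inner (a joint): angle (rad) of the carton's short inner flap: 0 = closed (level over the carton), grows as it opens, 1.57 upright; starts leaning outward. Hinge along carton y at x = +76, z = 63.5 mm in its frame; closed, it reaches 66 mm from there towards carton -x; 176 mm wide, 3 mm thick. It stays where left (0.07 N m friction). Fold it first.
- flap_outer (a joint): angle (rad) of the carton's long outer flap (green patch on it): 0 = closed, grows as it opens. Hinge along the carton's y at x = -76 mm, z = 66.5 mm; closed, it reaches 90 mm from there towards carton +x, over the end of the inner flap; 180 mm wide, 3 mm thick. It stays where it is left (0.07 N m friction). Fold it last.
- beaker: loose glass beaker, 60 mm diameter, 70 mm high, origin under its centre; leave alone
- jar: loose amber jar, 56 mm diameter, 70 mm high, origin under its centre; leave alone
- marker: loose green marker pen with a black cap, about 120 mm long (from -50 to +70 mm along x), 13 mm high, origin on the bench; leave alone
- reagent: loose glass reagent bottle, 70 mm diameter, 140 mm high, origin under its centre; leave alone
- tip_box: loose yellow open tip box, 100 x 75 x 50 mm, origin under its centre; leave alone
- scoop_tray: loose small white tray, 90 x 70 x 18 mm, origin under its centre; leave alone

How it is judged:
By the outcome, as a careful person would: the job done as asked, in the order asked, and still so for the second after the job is handed in, with the robot touching nothing.
It also fails if it takes over 72 s, if anything falls off the work surface, if the arm or the gripper's body presses on something with over 40 N, if the wrist force passes 120 N, or if a joint passes its speed limit or range.

## Working session

There is one attempt and no reset: what is moved stays moved. The work goes in short steps, Python scripts to look and compute and a shell command to move; the robot and the scene stay as the last step left them, time stands still between calls to the robot, and variables do not carry over. Pictures are saved under pics/ and viewed, and the job is handed in when it is done.

```bash
ls; mkdir -p pics
python3 - <<'E'
from station import r
import cv2
s=r.sense();print(s)
for n in("scene","side","wrist"):
    c=r.capture(n);cv2.imwrite(f"pics/{n}0.png",c["img"]);print(n,c["fx"],c["cx"],c["cy"],c["R"],c["t"])
E
```

```text
pics
{'time_s': 0.0, 'joints': array([ 7.88145333e+01,  2.20919521e+01,  3.80636568e-01, -2.82820476e-02,
       -6.84127884e+01, -1.48167438e+01]), 'joint_velocities': array([0.03086172, 0.06501681, 0.01729033, 0.00999141, 0.01866279,
       0.08305551]), 'effort': array([-1.22240685e-04, -3.90663028e+01,  1.87395161e+01,  4.21988279e+00,
        1.09331799e-02, -1.92026441e-04]), 'tcp_pos': array([0.27372389, 0.5612018 , 0.22145476]), 'ee_rot': array([[ 8.98697329e-01, -4.38568526e-01, -8.70441782e-04],
       [-4.38569376e-01, -8.98695030e-01, -2.03579730e-03],
       [ 1.10574918e-04,  2.21131471e-03, -9.99997549e-01]]), 'wrist_force': array([-0.24588159,  0.35610118,  0.20694492]), 'moment': array([-0.03261443,  0.00599652,  0.00451041]), 'gripper_width': 0.9983492583955654}
scene 357.9641294209801 250.40023504519962 198.0786476734525 [[-0.55037301  0.83491284 -0.00317828]
 [ 0.66286713  0.43463995 -0.60966818]
 [-0.50763838 -0.33765168 -0.79265037]] [ 0.26443978 -0.30358118  1.54879752]
side 360.9652574627711 253.79658467599927 199.18430446298842 [[ 0.86455161 -0.50239119  0.01239423]
 [-0.37986543 -0.66944964 -0.63838816]
 [ 0.32901789  0.54721137 -0.7696148 ]] [-0.47642296  0.32096701  0.99080458]
wrist 305.2889825508425 258.9976120282884 195.2762234645409 [[-0.4393763  -0.89829845  0.00289261]
 [-0.85554627  0.41944261  0.30349378]
 [-0.27384127  0.13087321 -0.95282903]] [ 0.62223491 -0.03793699  0.39286058]
```

View pics/scene0.png

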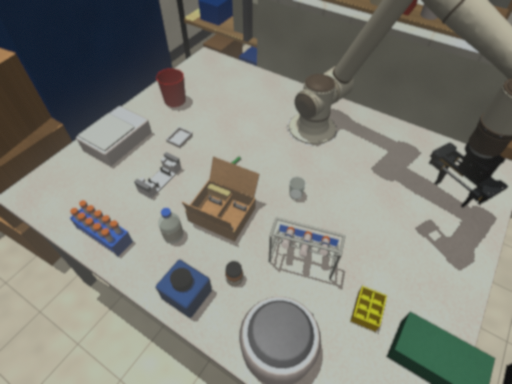

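View pics/side0.png

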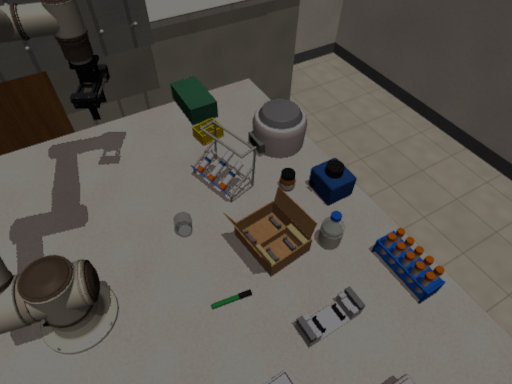

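View pics/wrist0.png

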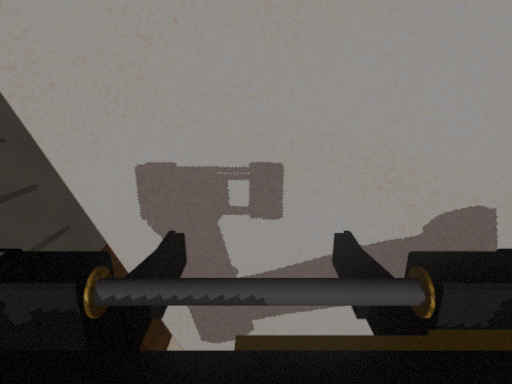

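Run:
```python
import cv2
a=cv2.imread("pics/scene0.png")
b=cv2.imread("pics/side0.png")
cv2.imwrite("pics/z1.png",cv2.resize(a[140:290,130:360],None,fx=3.4,fy=3.4,interpolation=cv2.INTER_CUBIC))
cv2.imwrite("pics/z2.png",cv2.resize(b[115:275,185:320],None,fx=3.7,fy=3.7,interpolation=cv2.INTER_CUBIC))
cv2.imwrite("pics/z3.png",cv2.resize(b[280:350,290:370],None,fx=8,fy=8,interpolation=cv2.INTER_CUBIC))
```

```text
(no output)
```

View pics/z1.png

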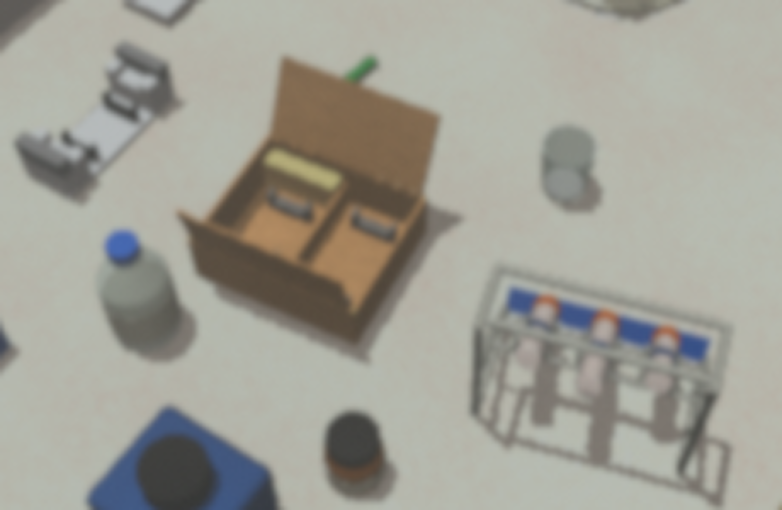

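View pics/z2.png

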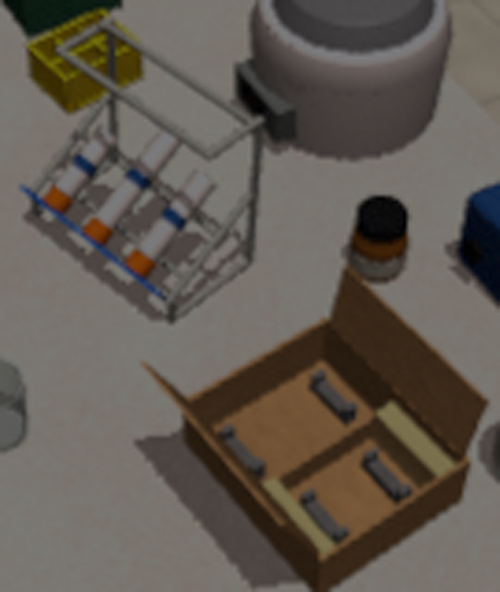

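View pics/z3.png

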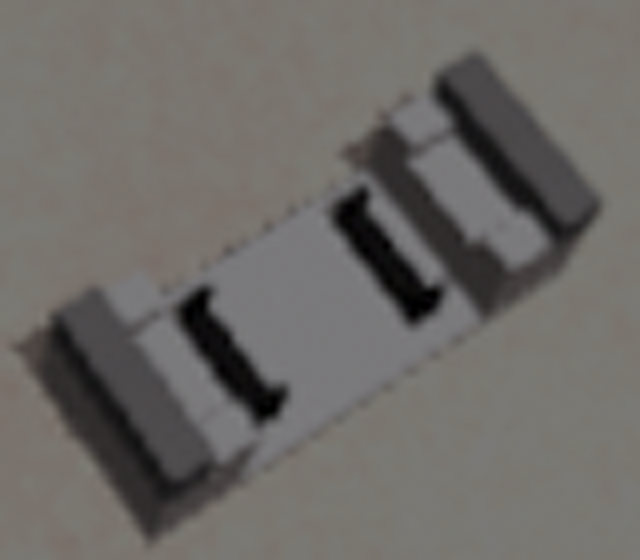

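```bash
cat > fit.py <<'E'
import numpy as np, cv2, pickle
from scipy.optimize import least_squares
def proj(c,X):
    p=np.atleast_2d(X)@np.array(c["R"]).T+c["t"]
    return np.c_[c["fx"]*p[:,0]/p[:,2]+c["cx"],c["fy"]*p[:,1]/p[:,2]+c["cy"]]
def W(p,X):
    c,s=np.cos(p[2]),np.sin(p[2]);X=np.atleast_2d(X).astype(float)
    return np.c_[p[0]+c*X[:,0]-s*X[:,1],p[1]+s*X[:,0]+c*X[:,1],X[:,2]]
def fit(obs,p0): # obs list of (cam,model pts mm,pix)
    def f(p): return np.concatenate([(proj(c,W(p,np.array(m)/1000))-np.array(q)).ravel() for c,m,q in obs])
    s=least_squares(f,p0,loss="soft_l1"); return s.x,s.fun
def unz(off,s,pts): return [((x+.5)/s-.5+off[0],(y+.5)/s-.5+off[1]) for x,y in pts]
def ground(c,uv,z):
    d=np.array(c["R"]).T@np.array([(uv[0]-c["cx"])/c["fx"],(uv[1]-c["cy"])/c["fy"],1]);o=-np.array(c["R"]).T@c["t"]
    return o+d*(z-o[2])/d[2]
E
cat > f1.py <<'E'
from fit import *
from station import r
S=r.capture("scene");D=r.capture("side")
pickle.dump((S,D),open("cams.pkl","wb"))
z1=lambda p:unz((130,140),3.4,p); z2=lambda p:unz((185,115),3.7,p); z3=lambda p:unz((290,280),8,p)
car=[(D,[(-50,46,22),(50,46,22),(-34,-46,22),(34,-46,22),(-78,94,62),(78,94,62)],z2([(242,450),(332,395),(323,515),(385,475),(187,403),(332,322)])),
(S,[(-34,-46,22),(-50,46,22)],z1([(290,205),(374,224)]))]
g=[(D,[(-80.5,0,60),(80.5,0,60),(-34,0,18),(34,0,18)],z3([(132,388),(520,142),(235,355),(387,258)])),
(S,[(-80.5,0,60),(80.5,0,60)],z1([(148,68),(50,158)]))]
def sl(d,y): return (-40+d*np.cos(np.pi/6),y,45+d*.5)
rk=[(D,[(21,98,178),(21,-98,178),(76,-98,178),(76,98,178),sl(65,0),sl(45,58),sl(55,-58)],z2([(58,48),(212,155),(262,122),(103,18),(138,180),(86,160),(174,218)])),
(S,[(21,98,178),(21,-98,178),(76,98,178),(76,-98,178)],z1([(728,325),(500,268),(715,385),(482,325)]))]
P={}
for n,o in (("carton",car),("gauge",g),("rack",rk)):
    g0=ground(D,o[0][2][0],.05)
    best=None
    for y in np.arange(0,6.3,.5):
        p,f=fit(o,[g0[0],g0[1],y])
        if best is None or (f**2).sum()<(best[1]**2).sum(): best=(p,f)
    p,f=best;P[n]=p;print(n,p[:2].round(4),np.degrees(p[2])%360,f.reshape(-1,2).round(1).tolist())
pickle.dump(P,open("P.pkl","wb"))
E
python3 f1.py
```

```text
carton [ 0.5826 -0.0565] 5.585951339467215 [[0.1, -0.1], [0.8, -0.0], [-0.0, 0.4], [0.5, 0.3], [-1.3, -0.8], [-0.8, -1.2], [-0.2, -0.8], [-0.4, 0.0]]
gauge [ 0.5818 -0.3477] 0.9709871948715701 [[0.0, -0.8], [-0.3, -0.6], [-0.8, 0.2], [-0.0, -0.3], [-2.3, -3.4], [-2.7, -2.5]]
rack [0.557  0.2602] 16.335013651594654 [[0.7, 0.5], [-0.1, -0.6], [-1.7, -0.1], [0.5, 1.3], [-0.5, 0.7], [-1.0, 2.5], [-0.4, 1.1], [-0.2, 1.5], [-0.6, 1.4], [0.8, 0.4], [-0.3, 0.1]]
```

```bash
cat > lp.py <<'E'
from fit import *
from station import r
import sys
P=pickle.load(open("P.pkl","rb"))
def Rz(a): c,s=np.cos(a),np.sin(a); return np.array([[c,-s,0],[s,c,0],[0,0,1.]])
def lean(yaw,b): # tool x along yaw dir tilted up by b; tool y = -lateral
    c,s=np.cos(b),np.sin(b)
    return Rz(yaw)@np.array([[c,0,s],[0,-1,0],[s,0,-c]])
def go(p,R,show=True):
    from scipy.spatial.transform import Rotation as Q
    from scipy.linalg import fractional_matrix_power as fm
    s=r.sense();R0=Q.from_matrix(s["ee_rot"]);R0m=R0.as_matrix()
    d=R0m.T@(np.array(p)-s["tcp_pos"]);w=(R0.inv()*Q.from_matrix(R)).as_rotvec()
    print("t",s["time_s"],"at",s["tcp_pos"].round(4),"shift(tool,unit)",(d/.1).round(3),"turn(unit)",(w/(np.pi/4)).round(3))
    n0=max(np.linalg.norm(d)/.045,np.degrees(np.linalg.norm(w))/8.0)
    print("rows>=",n0)
    # constant screw step
    T=np.eye(4);T[:3,:3]=Q.from_rotvec(w).as_matrix();T[:3,3]=d
    n=int(np.ceil(n0)) or 1
    St=np.real(fm(T,1/n)); 
    print("n",n,"per-row screw shift",(St[:3,3]/.1).round(3),"turn",(Q.from_matrix(St[:3,:3]).as_rotvec()/(np.pi/4)).round(4))
    return d,w
E
python3 - <<'E'
from lp import *
w=r.capture("wrist");s=r.sense();R=s["ee_rot"];
o=-np.array(w["R"]).T@w["t"];print("cam in tool",R.T@(o-s["tcp_pos"]));print("cam axes in tool (rows)",(np.array(w["R"])@R).round(3))
S,D=pickle.load(open("cams.pkl","rb"))
for n,uv1,uv2 in(("beaker",(297,194),(184,234)),("reagentcap",(166,211),(336,217)),("jarbot",(234,276),(287,184)),("marker",None,(232,299)),("markerend",None,(250,294)),("tip",(369,308),(208,132))):
    for z in(0,.07,.14): print(n,z,None if uv1 is None else ground(S,uv1,z)[:2].round(3),ground(D,uv2,z)[:2].round(3))
E
```

```text
cam in tool [ 0.08380401  0.00154109 -0.16229964]
cam axes in tool (rows) [[-0.001  1.    -0.001]
 [-0.953 -0.001 -0.304]
 [-0.304  0.001  0.953]]
beaker 0 [0.354 0.124] [0.354 0.11 ]
beaker 0.07 [0.406 0.144] [0.344 0.062]
beaker 0.14 [0.459 0.165] [0.333 0.013]
reagentcap 0 [ 0.679 -0.231] [ 0.826 -0.079]
reagentcap 0.07 [ 0.71  -0.186] [ 0.782 -0.114]
reagentcap 0.14 [ 0.74  -0.142] [ 0.737 -0.149]
jarbot 0 [0.752 0.117] [0.765 0.128]
jarbot 0.07 [0.777 0.138] [0.725 0.078]
jarbot 0.14 [0.803 0.159] [0.685 0.028]
marker 0 None [ 0.384 -0.163]
marker 0.07 None [ 0.372 -0.192]
marker 0.14 None [ 0.359 -0.221]
markerend 0 None [ 0.436 -0.176]
markerend 0.07 None [ 0.42  -0.204]
markerend 0.14 None [ 0.404 -0.232]
tip 0 [0.616 0.511] [0.641 0.531]
tip 0.07 [0.65  0.506] [0.609 0.452]
tip 0.14 [0.685 0.501] [0.578 0.373]
```

```bash
cat >> lp.py <<'E'
def rackT(yoff,lift=0,back=0,d=48,up=0):
    p=P["rack"];b=np.pi/6
    g=np.array([-.040+d*1e-3*np.cos(b),yoff*1e-3,.045+d*1e-3*.5])
    n=np.array([-.5,0,np.cos(b)])
    q=g+n*(lift*1e-3-r.grasp_offset)+np.array([-back*1e-3,0,up*1e-3])
    return W(p,q)[0],lean(p[2],b)
E
python3 - <<'E'
from lp import *
print(r.grasp_offset)
t=rackT(0,90,60);print(t[0]);go(*t)
E
```

```text
0.0187
[0.46671747 0.23376676 0.13074761]
t 0.3 at [0.2739 0.5616 0.2222] shift(tool,unit) [3.17  2.1   0.916] turn(unit) [ 0.247  0.636 -0.919]
rows>= 8.69256148358083
n 9 per-row screw shift [0.239 0.348 0.151] turn [ 0.0274  0.0707 -0.1021]
```

```bash
python3 -m crank '[[0,[0.239,0.348,0.151],[0.027,0.071,-0.102]],[0,[0.239,0.348,0.151],[0.027,0.071,-0.102]],[0,[0.239,0.348,0.151],[0.027,0.071,-0.102]],[0,[0.239,0.348,0.151],[0.027,0.071,-0.102]],[0,[0.239,0.348,0.151],[0.027,0.071,-0.102]],[0,[0.239,0.348,0.151],[0.027,0.071,-0.102]],[0,[0.239,0.348,0.151],[0.027,0.071,-0.102]],[0,[0.239,0.348,0.151],[0.027,0.071,-0.102]]]'
python3 - <<'E'
from lp import *
go(*rackT(0,90,60))
E
```

```text
time_s: 1.1
tcp_pos: [0.4185, 0.2852, 0.1442]
ee_rot: [[0.896, 0.133, 0.423], [0.109, -0.991, 0.082], [0.43, -0.028, -0.902]]
wrist_force: [1.7, 0.2, 1.1]
gripper_width: 0.505
t 1.1 at [0.4185 0.2852 0.1442] shift(tool,unit) [0.318 0.578 0.284] turn(unit) [ 0.059  0.097 -0.187]
rows>= 1.595309880978559
n 2 per-row screw shift [0.146 0.296 0.141] turn [ 0.0294  0.0486 -0.0934]
```

```bash
python3 -m crank '[[0,[0.239,0.348,0.151],[0.027,0.071,-0.102]],[0,[0,0,0],[0,0,0]]]'
python3 - <<'E'
from lp import *
w=r.capture("wrist");pickle.dump(w,open("w1.pkl","wb"))
cv2.imwrite("pics/w1.png",cv2.resize(w["img"],None,fx=1.5,fy=1.5))
go(*rackT(0,90,60))
E
```

```text
time_s: 1.3
tcp_pos: [0.4419, 0.277, 0.1512]
ee_rot: [[0.876, 0.151, 0.458], [0.122, -0.988, 0.092], [0.467, -0.025, -0.884]]
wrist_force: [-0.6, -0.5, -0.8]
gripper_width: 0.501
t 1.35 at [0.4414 0.278  0.1512] shift(tool,unit) [0.073 0.481 0.255] turn(unit) [ 0.053  0.047 -0.166]
rows>= 1.220498497850791
n 2 per-row screw shift [0.028 0.243 0.125] turn [ 0.0266  0.0236 -0.0832]
```

View pics/w1.png

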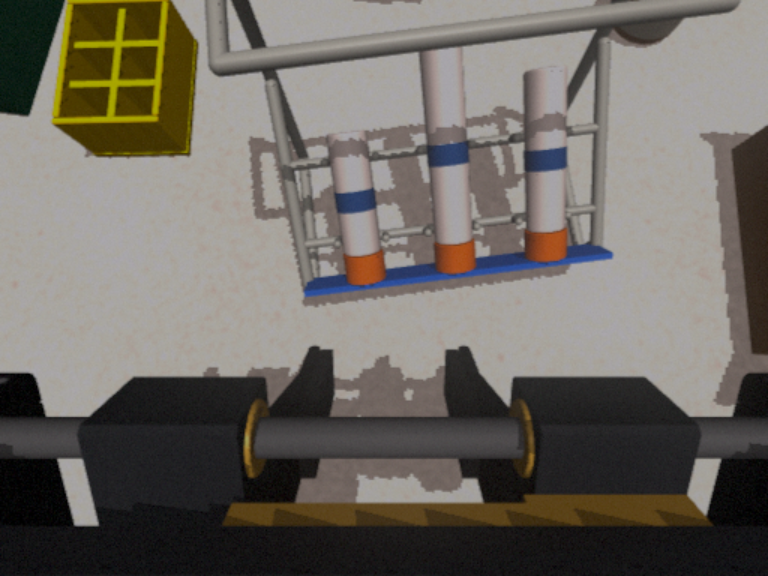

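```bash
cat > f2.py <<'E'
from lp import *
w=pickle.load(open("w1.pkl","rb"))
def sl(d,y,n): return (-40+d*np.cos(np.pi/6)-n*.5,y,45+d*.5+n*np.cos(np.pi/6))
u=lambda p:unz((0,0),1.5,p)
m=[sl(45,58,12),sl(65,0,12),sl(55,-58,12),sl(18,58,13),sl(18,0,13),sl(18,-58,13),(21,98,178)]
px=u([(355,200),(448,153),(546,158),(363,254),(454,243),(545,232),(219,62)])
p,f=fit([(w,m,px)],P["rack"]);print(p,np.degrees(p[2]),f.reshape(-1,2).round(2).tolist())
print(proj(w,W(p,np.array([sl(0,102,8),sl(0,-102,8),sl(130,0,8)])/1000))*1.5)
S,D=pickle.load(open("cams.pkl","rb"))
P["rack"]=p;pickle.dump(P,open("P.pkl","wb"))
go(*rackT(0,60,45)); go(*rackT(0,0,0))
E
python3 f2.py
```

```text
[0.55596486 0.25849345 0.29952785] 17.16168180037489 [[-0.61, 5.23], [0.06, 3.42], [1.44, 1.95], [-1.03, -1.14], [1.24, -3.37], [3.44, -5.59], [-2.14, -0.31]]
[[296.78492793 287.96688378]
 [616.24332843 239.36165978]
 [434.77901188  32.24007389]]
t 1.35 at [0.4414 0.278  0.1512] shift(tool,unit) [0.205 0.472 0.618] turn(unit) [ 0.062  0.047 -0.182]
rows>= 1.7882375282444547
n 2 per-row screw shift [0.091 0.244 0.307] turn [ 0.031   0.0235 -0.0912]
t 1.35 at [0.4414 0.278  0.1512] shift(tool,unit) [0.618 0.375 1.426] turn(unit) [ 0.062  0.047 -0.182]
rows>= 3.553205364718191
n 4 per-row screw shift [0.144 0.108 0.357] turn [ 0.0155  0.0118 -0.0456]
```

```bash
python3 -m crank '[[0,[0.05,0.24,0.15],[0.03,0.024,-0.09]],[0,[0.05,0.24,0.15],[0.03,0.024,-0.09]],[0,[0,0,0],[0,0,0]],[0,[0,0,0],[0,0,0]]]'
python3 - <<'E'
from lp import *
w=r.capture("wrist");pickle.dump(w,open("w1.pkl","wb"));s=r.sense();print(s["joint_velocities"].round(2))
o=-np.array(w["R"]).T@w["t"];R=s["ee_rot"];print("cam in tool",R.T@(o-s["tcp_pos"]));print("cam axes in tool (rows)",(np.array(w["R"])@R).round(3))
cv2.imwrite("pics/w2.png",cv2.resize(w["img"],None,fx=1.5,fy=1.5))
go(*rackT(0,60,45))
E
```

```text
time_s: 1.75
tcp_pos: [0.4658, 0.2557, 0.1523]
ee_rot: [[0.844, 0.256, 0.47], [0.228, -0.967, 0.117], [0.485, 0.009, -0.875]]
wrist_force: [-0.8, 0.6, -0.5]
gripper_width: 0.496
[ 0.79 -0.04 -0.21  0.69  0.12 -0.09]
cam in tool [ 0.08349311  0.00149635 -0.16304769]
cam axes in tool (rows) [[-0.002  1.    -0.002]
 [-0.953 -0.002 -0.304]
 [-0.304  0.002  0.953]]
t 1.8 at [0.4654 0.2562 0.1522] shift(tool,unit) [-0.02   0.232  0.533] turn(unit) [ 0.034  0.023 -0.038]
rows>= 1.292943604483303
n 2 per-row screw shift [-0.012  0.118  0.266] turn [ 0.0172  0.0114 -0.0189]
```

View pics/w2.png

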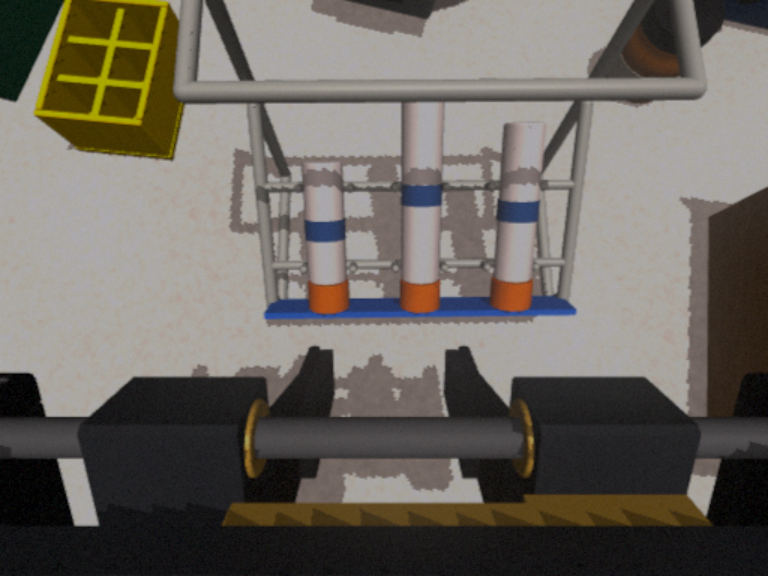

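```bash
cat > f2.py <<'E'
from lp import *
w=pickle.load(open("w1.pkl","rb"))
def sl(d,y,n): return (-40+d*np.cos(np.pi/6)-n*.5,y,45+d*.5+n*np.cos(np.pi/6))
u=lambda p:unz((0,0),1.5,p)
m=[sl(45,58,12),sl(65,0,12),sl(55,-58,12),sl(18,58,13),sl(18,0,13),sl(18,-58,13),(21,98,178),(21,-98,178)]
px=u([(325,230),(421,195),(518,211),(328,283),(420,282),(511,280),(180,90),(702,87)])
p,f=fit([(w,m,px)],P["rack"]);print(p,np.degrees(p[2]),f.reshape(-1,2).round(2).tolist())
p2,f=fit([(w,m[:6],px[:6])],P["rack"]);print(p2,np.degrees(p2[2]),f.reshape(-1,2).round(2).tolist())
P["rack"]=p;pickle.dump(P,open("P.pkl","wb"))
go(*rackT(0,60,45)); go(*rackT(0,0,0))
E
python3 f2.py
```

```text
[0.55390264 0.25774119 0.27432605] 15.717725030599526 [[-2.14, 5.58], [0.05, 5.17], [1.54, 5.3], [-2.6, -0.11], [0.12, -0.33], [3.15, 0.12], [2.05, -1.5], [-7.47, -2.31]]
[0.55678882 0.25854853 0.28011259] 16.04926928261603 [[-2.05, 2.69], [-0.11, 1.9], [1.26, 1.69], [-2.36, -2.98], [0.22, -3.55], [3.09, -3.45]]
t 1.8 at [0.4654 0.2562 0.1522] shift(tool,unit) [-0.04   0.218  0.522] turn(unit) [ 0.019  0.023 -0.01 ]
rows>= 1.2605704868057728
n 2 per-row screw shift [-0.021  0.11   0.261] turn [ 0.0093  0.0113 -0.005 ]
t 1.8 at [0.4654 0.2562 0.1522] shift(tool,unit) [0.365 0.203 1.34 ] turn(unit) [ 0.019  0.023 -0.01 ]
rows>= 3.1189840796323396
n 4 per-row screw shift [0.089 0.053 0.335] turn [ 0.0046  0.0057 -0.0025]
```

Run:
```python
from lp import *
w=pickle.load(open("w1.pkl","rb"));print({k:w[k] for k in w if k!="img"})
print(proj(w,W(P["rack"],np.array([(-40,0,45),(-40+56.3,0,45+32.5)])/1000)))
S,D=pickle.load(open("cams.pkl","rb"));print(S["fx"],S["fy"],D["fx"],D["fy"])
print((w["R"]@w["R"].T).round(3))
X=W(P["rack"],np.array([(-40,0,45),(-40+56.3,0,45+32.5)])/1000);print(X,X@w["R"].T+w["t"])
```

```text
{'fx': 305.2889825508425, 'fy': 305.2889825508425, 'cx': 258.9976120282884, 'cy': 195.2762234645409, 'R': array([[ 0.25498927, -0.96689164,  0.01005154],
       [-0.94779118, -0.25198381, -0.19543807],
       [ 0.19150026,  0.04030785, -0.98066453]]), 't': array([0.12580891, 0.56532083, 0.23049706])}
[[278.60903279 201.29884649]
 [279.43352812 133.20245824]]
357.9641294209801 357.9641294209801 360.9652574627711 360.9652574627711
[[ 1. -0.  0.]
 [-0.  1.  0.]
 [ 0.  0.  1.]]
[[0.51539832 0.24690526 0.045     ]
 [0.56959315 0.26215683 0.0775    ]] [[ 0.01895164  0.00582001  0.29501828]
 [ 0.0183508  -0.05574026  0.27413977]]
```

Run:
```python
from lp import *
from scipy.spatial.transform import Rotation as Q
w=pickle.load(open("w1.pkl","rb"))
def sl(d,y,n): return (-40+d*np.cos(np.pi/6)-n*.5,y,45+d*.5+n*np.cos(np.pi/6))
u=lambda p:unz((0,0),1.5,p)
m=np.array([sl(45,58,12),sl(65,0,12),sl(55,-58,12),sl(18,58,13),sl(18,0,13),sl(18,-58,13),(21,98,178),(21,-98,178),sl(0,102,8),sl(0,-102,8),sl(90,58,10)])/1000
px=np.array(u([(325,230),(421,195),(518,211),(328,283),(420,282),(511,280),(180,90),(702,87),(266,310),(576,308),(324,164)]))
def f(q): return (proj(w,m@Q.from_rotvec(q[3:]).as_matrix().T+q[:3])-px).ravel()
s=least_squares(f,[.555,.258,0,0,0,.28],x_scale=[.01,.01,.01,.1,.1,.1])
print(s.x[:3].round(4),np.degrees(s.x[3:]).round(2),s.fun.reshape(-1,2).round(2).tolist())
p,g=fit([(w,m*1000,px)],P["rack"]);print(p,g.reshape(-1,2).round(2).tolist())
```

```text
[0.5575 0.2576 0.0011] [ 0.15 -2.03 15.54] [[-1.16, 4.41], [1.3, 4.19], [3.01, 4.46], [-1.58, -1.49], [1.05, -1.54], [4.07, -0.92], [1.99, 0.84], [-3.07, 0.49], [-5.4, -2.64], [3.82, -3.84], [-3.33, -5.13]]
[0.55346838 0.2571568  0.27146016] [[-1.66, 6.02], [0.62, 5.79], [2.11, 6.1], [-2.21, 0.33], [0.53, 0.28], [3.59, 0.91], [2.9, -1.05], [-6.39, -1.0], [-6.29, -0.43], [3.58, -1.65], [-3.56, -3.37]]
```

```bash
cat > f3.py <<'E'
from lp import *
from scipy.spatial.transform import Rotation as Q
w=pickle.load(open("w1.pkl","rb"))
print("cam",-w["R"].T@w["t"])
def sl(d,y,n): return (-40+d*np.cos(np.pi/6)-n*.5,y,45+d*.5+n*np.cos(np.pi/6))
u=lambda p:unz((0,0),1.5,p)
m=np.array([sl(90,58,12),sl(110,-58,12),sl(18,58,13),sl(18,0,13),sl(18,-58,13),(21,98,178),(21,-98,178)])/1000
px=np.array(u([(324,164),(524,123),(328,283),(420,282),(511,280),(180,90),(702,87)]))
def f(q): return (proj(w,m@Q.from_rotvec(q[3:]).as_matrix().T+q[:3])-px).ravel()
s=least_squares(f,[.555,.258,0,0,0,.28],x_scale=[.01,.01,.01,.1,.1,.1])
print(s.x[:3].round(4),np.degrees(s.x[3:]).round(2),s.fun.reshape(-1,2).round(2).tolist())
p,g=fit([(w,m*1000,px)],P["rack"]);print(p,g.reshape(-1,2).round(2).tolist())
im=w["img"].copy()
im=cv2.resize(im,None,fx=1.5,fy=1.5)
for y,L in((58,90),(0,130),(-58,110)):
    for d in (0,18,L/2,L):
        for dy in(-12,0,12):
            q=proj(w,W(p,np.array(sl(d,y+dy,0 if dy else 12))/1000))[0]*1.5;cv2.circle(im,(int(q[0]),int(q[1])),2,(0,255,0),-1)
for X in [(21,98,178),(21,-98,178)]:
    q=proj(w,W(p,np.array(X)/1000))[0]*1.5;cv2.circle(im,(int(q[0]),int(q[1])),2,(0,255,0),-1)
cv2.imwrite("pics/o1.png",im[:350,150:750])
E
python3 f3.py
```

```text
cam [0.45958593 0.25480444 0.33526093]
[0.5529 0.2591 0.0021] [ 1.42 -0.69 16.4 ] [[-4.74, -2.76], [4.32, -2.62], [-2.66, 1.72], [0.66, 1.03], [3.62, 1.02], [2.15, 0.54], [-2.98, 0.84]]
[0.55276744 0.2573963  0.27203177] [[-4.41, -2.55], [3.43, -1.92], [-2.66, 1.03], [0.1, 0.95], [3.2, 1.53], [2.05, -0.01], [-6.99, -0.14]]
```

View pics/o1.png

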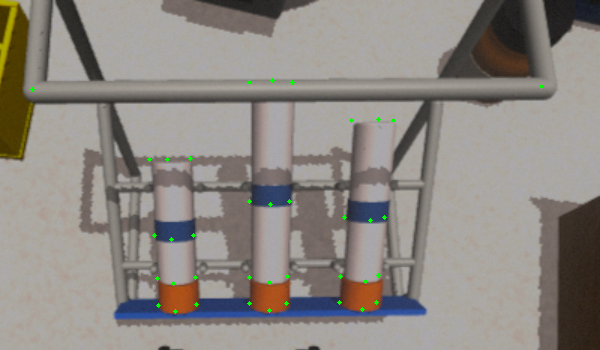

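```bash
echo 'P["rack"]=p;pickle.dump(P,open("P.pkl","wb"))
go(*rackT(0,60,45));go(*rackT(0,0,0))' >> f3.py; python3 f3.py|tail -6
```

```text
t 1.8 at [0.4654 0.2562 0.1522] shift(tool,unit) [-0.05   0.217  0.516] turn(unit) [ 0.017  0.023 -0.007]
rows>= 1.2497157617428913
n 2 per-row screw shift [-0.026  0.109  0.258] turn [ 0.0086  0.0113 -0.0037]
t 1.8 at [0.4654 0.2562 0.1522] shift(tool,unit) [0.354 0.204 1.334] turn(unit) [ 0.017  0.023 -0.007]
rows>= 3.101090513212731
n 4 per-row screw shift [0.086 0.053 0.334] turn [ 0.0043  0.0057 -0.0018]
```

```bash
python3 -m crank '[[0,[-0.025,0.109,0.258],[0.0086,0.0113,-0.0037]],[0,[-0.025,0.109,0.258],[0.0086,0.0113,-0.0037]],[0,[0.1,0,0.2],[0,0,0]],[0,[0.1,0,0.2],[0,0,0]],[0,[0.1,0,0.1],[0,0,0]],[0,[0,0,0],[0,0,0]]]'
python3 - <<'E'
from lp import *
w=r.capture("wrist");pickle.dump(w,open("w2.pkl","wb"))
cv2.imwrite("pics/w3.png",cv2.resize(w["img"],None,fx=1.5,fy=1.5))
go(*rackT(0,0,0))
E
```

```text
time_s: 2.4
tcp_pos: [0.5357, 0.2695, 0.1109]
ee_rot: [[0.855, 0.241, 0.459], [0.238, -0.969, 0.065], [0.46, 0.054, -0.886]]
wrist_force: [-0.2, -0.5, -0.3]
gripper_width: 0.5
t 2.45 at [0.5347 0.2689 0.111 ] shift(tool,unit) [-0.044  0.121  0.641] turn(unit) [0.078 0.058 0.002]
rows>= 1.4532615178324053
n 2 per-row screw shift [-0.026  0.065  0.319] turn [0.0388 0.029  0.0009]
```

View pics/w3.png

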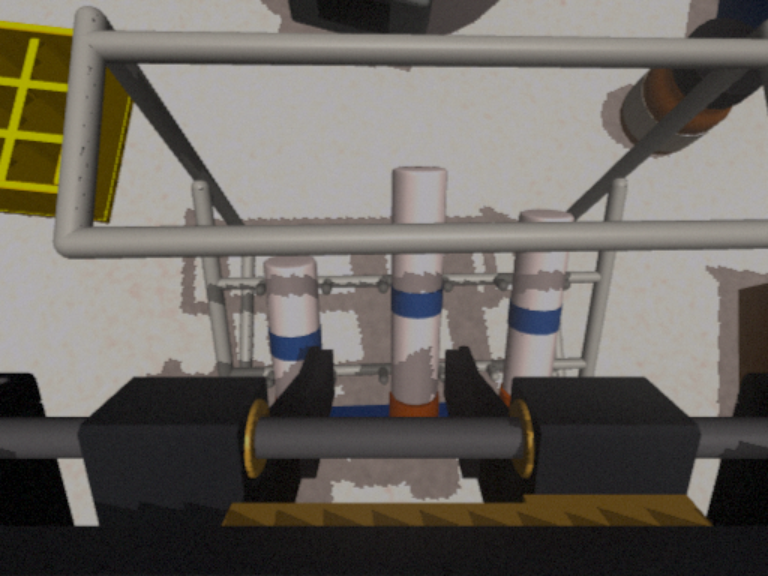

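```bash
cat > f4.py <<'E'
from lp import *
w=pickle.load(open("w2.pkl","rb"));p=P["rack"]
def sl(d,y,n): return (-40+d*np.cos(np.pi/6)-n*.5,y,45+d*.5+n*np.cos(np.pi/6))
m=np.array([sl(90,58,12),sl(110,-58,12),sl(130,0,12),sl(18,0,13),(21,98,178)])/1000
px=np.array(unz((0,0),1.5,[(291,260),(546,213),(419,170),(414,402),(68,242)]))
print((proj(w,W(p,m))-px).round(1).tolist())
p,g=fit([(w,m*1000,px)],p);print(p,g.reshape(-1,2).round(2).tolist())
E
python3 f4.py
```

```text
[[-4.5, 3.1], [5.9, 1.7], [1.6, -1.5], [1.0, 1.9], [2.1, -2.2]]
[0.55310706 0.25797761 0.28348728] [[-5.86, 3.4], [4.12, -0.02], [-0.47, -2.28], [0.77, 1.25], [-0.01, -0.57]]
```

```bash
python3 -m crank '[[0,[-0.025,0.1,0.1],[0.04,0.03,0]],[0,[-0.02,0.02,0.1],[0.04,0.03,0]],[0,[0,0,0],[0,0,0]]]'
python3 - <<'E'
from lp import *
go(*rackT(0,0,0))
E
```

```text
time_s: 2.75
tcp_pos: [0.5403, 0.2748, 0.1168]
ee_rot: [[0.846, 0.241, 0.475], [0.237, -0.969, 0.07], [0.477, 0.053, -0.877]]
wrist_force: [0.3, 0.5, -0.5]
gripper_width: 0.501
t 2.75 at [0.5403 0.2748 0.1168] shift(tool,unit) [-0.145  0.162  0.66 ] turn(unit) [0.076 0.033 0.002]
rows>= 1.544149155966356
n 2 per-row screw shift [-0.075  0.086  0.328] turn [0.0381 0.0167 0.0009]
```

```bash
python3 - <<'E'
from lp import *
s=r.sense();print(s["joints"].round(1),s["joint_velocities"].round(1))
E
python3 -m crank '[[0,[0,0,0],[0,0,0]]]'
python3 - <<'E'
from lp import *
s=r.sense();print(s["joints"].round(1),s["joint_velocities"].round(1));go(*rackT(0,0,0))
E
```

```text
[ 27.   15.6 -49.7 106.9  -9.2 -27.2] [-0.3  0.  -0.5 -2.4 -0.3  1.6]
time_s: 2.85
tcp_pos: [0.5403, 0.2742, 0.1164]
ee_rot: [[0.847, 0.24, 0.474], [0.236, -0.969, 0.07], [0.476, 0.053, -0.878]]
wrist_force: [0.3, 0.3, 0.0]
gripper_width: 0.503
[ 27.   15.6 -49.8 106.8  -9.2 -27.2] [-0.1  0.2 -0.2  0.1  0.1 -0.1]
t 2.85 at [0.5403 0.2742 0.1164] shift(tool,unit) [-0.141  0.156  0.657] turn(unit) [0.077 0.035 0.001]
rows>= 1.5339618252591618
n 2 per-row screw shift [-0.073  0.083  0.327] turn [0.0385 0.0173 0.0003]
```

```bash
cat >> lp.py <<'E'
def rackB(yoff,beta,lift=0,back=0,up=0,d=48,yawx=0):
    p=P["rack"];b=np.pi/6;R=lean(p[2]+np.radians(yawx),np.radians(beta))
    g=np.array([-.040+d*1e-3*np.cos(b)-back*1e-3,yoff*1e-3,.045+d*1e-3*.5+up*1e-3])
    return W(p,g)[0]+R[:,2]*(r.grasp_offset-lift*1e-3),R
def J():
    s=r.sense();j=s["joints"]
    open("samples.txt","a").write(repr((j.tolist(),s["tcp_pos"].tolist(),s["ee_rot"].tolist()))+"\n")
    print("J",j.round(1),"F",s["wrist_force"].round(1),"g",round(s["gripper_width"],3))
E
python3 - <<'E'
from lp import *
J();go(*rackB(0,18,60,60))
E
```

```text
J [ 27.   15.6 -49.8 106.8  -9.2 -27.2] F [0.3 0.3 0. ] g 0.503
t 2.85 at [0.5403 0.2742 0.1164] shift(tool,unit) [-0.599  0.209 -0.22 ] turn(unit) [ 0.077 -0.232 -0.008]
rows>= 1.491546176263184
n 2 per-row screw shift [-0.304  0.103 -0.098] turn [ 0.0383 -0.116  -0.0038]
```

```bash
python3 -m crank '[[0,[-0.1,0.03,-0.04],[0.01,-0.04,0]],[0,[-0.1,0.03,-0.04],[0.01,-0.04,0]],[0,[-0.1,0.03,-0.04],[0.01,-0.04,0]],[0,[-0.1,0.04,-0.03],[0.02,-0.04,0]],[0,[-0.1,0.04,-0.03],[0.02,-0.04,0]],[0,[-0.1,0.04,-0.03],[0.01,-0.04,0]],[0,[0,0,0],[0,0,0]]]'
python3 - <<'E'
from lp import *
J();go(*rackB(0,18,60,60))
E
```

```text
time_s: 3.55
tcp_pos: [0.497, 0.244, 0.1145]
ee_rot: [[0.91, 0.258, 0.326], [0.244, -0.966, 0.081], [0.336, 0.006, -0.942]]
wrist_force: [1.4, 0.7, 0.8]
gripper_width: 0.501
J [ 46.   13.4 -43.7  33.2 -19.   28.7] F [1.4 0.7 0.8] g 0.501
t 3.55 at [0.497  0.244  0.1145] shift(tool,unit) [-0.151  0.022  0.012] turn(unit) [ 0.011 -0.036 -0.012]
rows>= 0.3410929365800537
n 1 per-row screw shift [-0.151  0.022  0.012] turn [ 0.0114 -0.0357 -0.0115]
```

```bash
cat > kin.py <<'E'
import numpy as np
from scipy.optimize import least_squares
from scipy.spatial.transform import Rotation as Q
E=lambda a,d: Q.from_euler(a,d,degrees=True).as_matrix()
lo=np.array([-179.83,-69.29,-61.27,-181.25,-171.15,-177.46]);hi=np.array([179.83,118.12,80.66,117.63,-9.14,177.46])
def fk(j,k):
    h,a1,L2,e3,L3,e,Lt=k
    R1=E('z',j[0]);Ru=R1@E('y',j[1])            # upper arm along z
    p=np.array([0,0,h])+R1@[a1,0,0]+Ru@[0,0,L2]
    Rf=R1@E('y',j[1]-j[2])                      # forearm along x
    p=p+Rf@[0,0,e3]
    R4=Rf@E('x',S4*j[3]); p=p+R4@[L3,0,0]
    R5=R4@E('y',-j[4]); p=p+R4@[0,e,0]
    R6=R5@E('x',S6*j[5]) ; p=p+R5@[Lt,0,0]
    return p,R6@T0
S4=1;S6=1;T0=np.eye(3)
def load():
    s=[eval(l) for l in open("samples.txt")]
    s.append(([78.816,22.042,.453,0,-68.411,-14.817],[.274,.562,.223],[[0.8987,-0.43857,0],[-0.43857,-0.8987,0],[0,0,-1]]))
    return s
def calib():
    global S4,S6,T0
    s=load();best=None
    for a in(1,-1):
        for b in(1,-1):
            S4,S6=a,b;T0=np.eye(3)
            M=[fk(j,[0]*7)[1].T@np.array(R) for j,_,R in s]
            err=max(np.abs(m-M[-1]).max() for m in M)
            if best is None or err<best[0]: best=(err,a,b,Q.from_matrix(M).mean().as_matrix())
    err,S4,S6,T0=best
    f=lambda k:np.concatenate([fk(j,k)[0]-p for j,p,_ in s])
    q=least_squares(f,[.3,0,.4,0,.4,.15,.3])
    # weak regularisation
    f2=lambda k:np.r_[f(k),1e-3*(k-np.array([.25,0,.41,0,.43,.14,.35]))]
    q=least_squares(f2,q.x)
    return q.x,err,np.abs(f(q.x)).max()
def ik(p,R,k,seed):
    def f(j):
        pp,RR=fk(j,k); return np.r_[(pp-p)*5,Q.from_matrix(RR.T@R).as_rotvec()]
    s=least_squares(f,np.clip(seed,lo+.01,hi-.01),bounds=(lo,hi),x_scale=10)
    return s.x,np.abs(s.fun).max()
E
python3 - <<'E'
import kin;print(kin.calib(),kin.S4,kin.S6,kin.T0.round(2))
E
```

```text
(array([ 1.60708056e-01, -7.06112641e-04,  5.65451622e-01,  2.08652353e-04,
        4.22536235e-01, -1.59793613e-01,  3.06562728e-01]), np.float64(0.00020250192739567667), np.float64(4.247476577670661e-05)) -1 -1 [[ 0.  0.  1.]
 [-1.  0.  0.]
 [-0. -1.  0.]]
```

```bash
cat > sol.py <<'E'
from lp import *
import kin
k,_,_=kin.calib()
rng=np.random.default_rng(0)
def allik(p,R,n=25):
    out=[]
    for _ in range(n):
        s=rng.uniform(np.maximum(kin.lo,[-90,-60,-60,-180,-170,-177]),np.minimum(kin.hi,[150,90,80,117,-9,177]))
        j,e=kin.ik(p,R,k,s)
        if e<1e-3 and not any(np.abs(j-o).max()<2 for o in out): out.append(j)
    return out
if __name__=="__main__":
  for b in(30,25,20,15):
   for fl in(0,1):
    for lift in(0,60):
     p,R=rackB(0,b,lift,0)
     if fl: R=R@np.diag([-1,-1,1])
     print(b,fl,lift,[j.round(0).astype(int).tolist() for j in allik(p,R,30)])
E
python3 sol.py
```

```text
30 0 0 []
30 0 60 []
30 1 0 []
30 1 60 []
25 0 0 []
25 0 60 []
25 1 0 []
25 1 60 []
20 0 0 []
20 0 60 [[44, 18, -38, 30, -19, 35]]
20 1 0 []
20 1 60 [[44, 18, -38, 30, -19, -145]]
15 0 0 [[43, 25, -32, 19, -21, 46]]
15 0 60 [[44, 20, -29, 15, -29, 50]]
15 1 0 [[43, 25, -32, 19, -21, -134]]
15 1 60 [[44, 20, -29, 15, -29, -130]]
```

Run:
```python
from sol import *
for b in(30,):
   for fl in(0,1):
     p,R=rackB(0,b,0,0)
     if fl: R=R@np.diag([-1,-1,1])
     best=[]
     for _ in range(120):
        s=rng.uniform(np.maximum(kin.lo,[-90,-60,-60,-180,-170,-177]),np.minimum(kin.hi,[150,90,80,117,-9,177]))
        j,e=kin.ik(p,R,k,s);best.append((e,j))
     best.sort(key=lambda t:t[0])
     for e,j in best[::12]: print(fl,round(e,4),j.round(0))
# roll about the tube axis
for roll in(-25,-15,15,25):
  for b in(30,22):
   for lift in (0,60):
    p0,R=rackB(0,b,lift,0);g=p0-R[:,2]*(r.grasp_offset-lift*1e-3)
    R2=R@kin.E('x',roll);p=g+R2[:,2]*(r.grasp_offset-lift*1e-3)
    print(roll,b,lift,[j.round(0).astype(int).tolist() for j in allik(p,R2,25)])
```

```text
0 0.0875 [  10.   24.  -40. -181.   -9.  -84.]
0 0.0875 [  10.   24.  -40. -181.   -9.  -84.]
0 0.0875 [  10.   24.  -40. -181.   -9.  -84.]
0 0.0926 [ 22.  23. -47. 118.  -9. -34.]
0 0.0926 [ 22.  23. -47. 118.  -9. -34.]
0 0.0926 [ 22.  23. -47. 118.  -9. -34.]
0 0.0926 [ 22.  23. -47. 118.  -9. -34.]
0 0.0926 [ 22.  23. -47. 118.  -9. -34.]
0 0.0926 [ 22.  23. -47. 118.  -9. -34.]
0 1.1172 [-146.  -69.  -61.  -76. -162.  177.]
1 0.0875 [  10.   24.  -40. -181.   -9.   96.]
1 0.0875 [  10.   24.  -40. -181.   -9.   96.]
1 0.0926 [ 22.  23. -47. 118.  -9. 146.]
1 0.0926 [ 22.  23. -47. 118.  -9. 146.]
1 0.1592 [  34.   23.  -45.   70.   -9. -177.]
1 0.1592 [  34.   23.  -45.   70.   -9. -177.]
1 0.1592 [  34.   23.  -45.   70.   -9. -177.]
1 0.1592 [  34.   23.  -45.   70.   -9. -177.]
1 0.1592 [  34.   23.  -45.   70.   -9. -177.]
1 1.1432 [-180.  -69.  -61.    0. -145.  103.]
-25 30 0 [[40, 27, -48, 93, -35, -30]]
-25 30 60 [[48, 22, -47, 78, -38, -20]]
-25 22 0 [[45, 28, -42, 70, -35, -8]]
-25 22 60 [[52, 24, -39, 57, -40, 0]]
-15 30 0 [[28, 25, -49, 115, -23, -38]]
-15 30 60 [[38, 18, -51, 94, -25, -26]]
-15 22 0 [[38, 25, -45, 78, -23, -10]]
-15 22 60 [[47, 20, -43, 58, -29, 4]]
15 30 0 []
15 30 60 [[37, 16, -30, -20, -11, 91]]
15 22 0 [[36, 24, -23, -22, -19, 92]]
15 22 60 [[35, 18, -24, -18, -23, 88]]
25 30 0 [[24, 25, -17, -55, -25, 135]]
25 30 60 [[23, 18, -20, -49, -28, 129]]
25 22 0 [[26, 26, -15, -44, -31, 119]]
25 22 60 [[25, 20, -16, -40, -35, 115]]
```

```bash
cat >> lp.py <<'E'
def rackC(yoff,beta,roll,lift=0,back=0,up=0,d=48):
    from scipy.spatial.transform import Rotation as Q
    p0,R=rackB(yoff,beta,0,back,up,d);g=p0-R[:,2]*r.grasp_offset
    R=R@Q.from_euler('x',roll,degrees=True).as_matrix()
    return g+R[:,2]*(r.grasp_offset-lift*1e-3),R
E
python3 - <<'E'
from sol import *
s0=r.sense()["joints"]
for b in(20,22,24):
  for roll in(-15,12,15,18):
    for y in(0,58):
      seed=s0;o=[]
      if roll>0: seed=np.array([36,20,-24,-20,-22,90])
      for l,bk in((60,60),(60,0),(0,0),(35,0),(35,80)):
        p,R=rackC(y,b,roll,l,bk);j,e=kin.ik(p,R,k,seed);seed=j;o.append((round(e,3),j.round(0).astype(int).tolist()))
      print(b,roll,y,max(x[0] for x in o),[x[1] for x in o])
E
```

```text
20 -15 0 0.0 [[51, 16, -47, 53, -30, 4], [48, 20, -40, 50, -31, 11], [41, 26, -43, 68, -24, -2], [45, 23, -41, 57, -28, 6], [49, 17, -52, 62, -27, -3]]
20 -15 58 0.0 [[58, 18, -43, 48, -34, 3], [54, 22, -36, 46, -35, 10], [49, 27, -39, 59, -27, 0], [52, 24, -37, 51, -32, 6], [57, 19, -47, 54, -31, -3]]
20 12 0 0.0 [[41, 13, -34, -7, -20, 73], [38, 18, -26, -10, -24, 78], [38, 24, -25, -12, -18, 80], [38, 21, -25, -10, -21, 79], [42, 14, -37, -7, -16, 72]]
20 12 58 0.0 [[48, 13, -37, 1, -17, 58], [44, 18, -27, -3, -21, 66], [44, 25, -27, -5, -15, 67], [44, 21, -27, -4, -19, 67], [50, 15, -41, 5, -11, 53]]
20 15 0 0.0 [[38, 13, -31, -17, -23, 85], [35, 18, -23, -18, -27, 88], [35, 25, -22, -21, -21, 91], [35, 21, -22, -19, -24, 89], [39, 14, -33, -19, -19, 86]]
20 15 58 0.0 [[46, 14, -33, -10, -19, 71], [42, 19, -24, -12, -23, 77], [42, 25, -23, -15, -18, 80], [42, 21, -24, -14, -21, 78], [47, 15, -36, -10, -15, 70]]
20 18 0 0.0 [[34, 14, -28, -25, -26, 95], [32, 19, -20, -25, -29, 96], [33, 25, -19, -28, -25, 100], [32, 21, -20, -26, -27, 98], [35, 15, -30, -28, -23, 97]]
20 18 58 0.0
[... 1945 characters left out ...]
-1, -9, 65], [45, 20, -34, 6, -9, 57], [49, 15, -41, 2, -9, 57]]
24 15 0 0.0 [[39, 12, -34, -17, -17, 85], [36, 17, -26, -18, -20, 89], [36, 24, -24, -23, -16, 93], [36, 20, -25, -20, -18, 90], [40, 14, -36, -18, -13, 86]]
24 15 58 0.014 [[48, 13, -39, -3, -10, 64], [43, 18, -29, -10, -16, 74], [43, 25, -26, -13, -11, 78], [43, 21, -28, -11, -14, 75], [48, 15, -39, -9, -9, 69]]
24 18 0 0.0 [[35, 13, -30, -27, -21, 98], [32, 18, -23, -27, -24, 99], [33, 24, -20, -32, -20, 104], [33, 20, -22, -29, -22, 101], [36, 14, -32, -30, -18, 100]]
24 18 58 0.0 [[44, 13, -33, -19, -15, 82], [40, 18, -25, -21, -20, 87], [40, 25, -22, -26, -16, 92], [40, 21, -24, -23, -18, 89], [46, 15, -35, -21, -12, 83]]
```

Run:
```python
from lp import *
go(*rackC(0,22,15,60,40))
```

```text
t 3.55 at [0.497  0.244  0.1145] shift(tool,unit) [0.01  0.127 0.094] turn(unit) [ 0.345  0.051 -0.018]
rows>= 1.9654277414461827
n 2 per-row screw shift [0.004 0.067 0.043] turn [ 0.1726  0.0257 -0.009 ]
```

```bash
python3 -m crank '[[0.15,[0,0.04,0.03],[0.09,0.013,-0.005]],[0.15,[0,0.04,0.03],[0.09,0.013,-0.005]],[0.15,[0,0.03,0.02],[0.09,0.013,-0.005]],[0.15,[0.005,0.03,0.02],[0.08,0.013,-0.005]],[0.15,[0,0,0],[0,0,0]]]'
python3 - <<'E'
from lp import *
J();go(*rackC(0,22,15,60,40));go(*rackC(0,22,15,0,0))
E
```

```text
time_s: 4.05
tcp_pos: [0.5066, 0.2284, 0.1055]
ee_rot: [[0.898, 0.334, 0.287], [0.247, -0.922, 0.3], [0.365, -0.198, -0.91]]
wrist_force: [0.9, 0.2, -0.1]
gripper_width: 0.424
J [ 39.1  14.3 -32.3  -9.  -19.2  76.5] F [ 0.9  0.2 -0.1] g 0.424
t 4.05 at [0.5066 0.2284 0.1055] shift(tool,unit) [-0.009 -0.049  0.002] turn(unit) [ 0.062  0.012 -0.008]
rows>= 0.3573038510238961
n 1 per-row screw shift [-0.009 -0.049  0.002] turn [ 0.0619  0.0119 -0.0075]
t 4.05 at [0.5066 0.2284 0.1055] shift(tool,unit) [ 0.369 -0.048  0.744] turn(unit) [ 0.062  0.012 -0.008]
rows>= 1.8486233101991414
n 2 per-row screw shift [ 0.184 -0.019  0.373] turn [ 0.031   0.006  -0.0038]
```

```bash
python3 -m crank '[[0.15,[0.05,-0.045,0.05],[0.062,0.012,-0.008]],[0.15,[0.15,0,0.15],[0,0,0]],[0.15,[0.14,0,0.15],[0,0,0]],[0.15,[0.02,0,0.15],[0,0,0]],[0.15,[0,0,0],[0,0,0]],[0.15,[0,0,0],[0,0,0]]]'
python3 - <<'E'
from lp import *
w=r.capture("wrist");pickle.dump(w,open("w3.pkl","wb"))
cv2.imwrite("pics/w4.png",cv2.resize(w["img"],None,fx=1.5,fy=1.5))
J();go(*rackC(0,22,15,0,0))
E
```

```text
time_s: 4.65
tcp_pos: [0.5491, 0.259, 0.0739]
ee_rot: [[0.893, 0.357, 0.275], [0.255, -0.903, 0.344], [0.372, -0.237, -0.897]]
wrist_force: [0.3, 0.1, -0.1]
gripper_width: 0.424
J [ 36.2  21.4 -23.9 -19.4 -20.3  89.4] F [ 0.8  0.2 -0.6] g 0.423
t 4.7 at [0.5491 0.2592 0.0745] shift(tool,unit) [0.022 0.044 0.246] turn(unit) [0.001 0.004 0.007]
rows>= 0.5570038345171471
n 1 per-row screw shift [0.022 0.044 0.246] turn [0.0006 0.0042 0.0065]
```

View pics/w4.png

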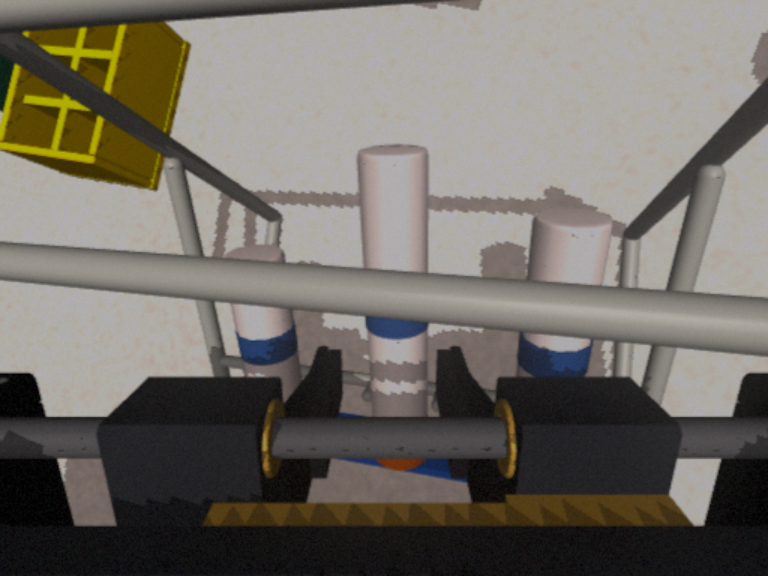

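```bash
python3 -m crank '[[0.15,[0.01,0.044,0.05],[0,0,0]],[0.15,[0.01,0,0.1],[0,0,0.005]],[0.15,[0,0,0.096],[0,0,0]],[0.15,[0,0,0],[0,0,0]]]'
python3 - <<'E'
from lp import *
J();go(*rackC(0,22,15,0,0))
E
```

```text
time_s: 5.1
tcp_pos: [0.5594, 0.2651, 0.0503]
ee_rot: [[0.894, 0.353, 0.275], [0.251, -0.904, 0.346], [0.37, -0.24, -0.897]]
wrist_force: [-0.4, -0.0, 0.3]
gripper_width: 0.428
J [ 35.7  24.6 -22.5 -21.8 -18.9  92. ] F [-0.4 -0.   0.3] g 0.428
t 5.1 at [0.5594 0.2651 0.0503] shift(tool,unit) [ 0.006  0.003 -0.02 ] turn(unit) [-0.001  0.006 -0.   ]
rows>= 0.04633463937467159
n 1 per-row screw shift [ 0.006  0.003 -0.02 ] turn [-0.0005  0.0062 -0.0001]
```

Good. Close.

```bash
python3 -m crank '[[1,[0,0,-0.015],[0,0,0]],[1,[0,0,0],[0,0,0]],[1,[0,0,0],[0,0,0]],[1,[0,0,0],[0,0,0]],[1,[0,0,0],[0,0,0]]]'
python3 - <<'E'
from lp import *
J()
E
```

```text
time_s: 5.6
tcp_pos: [0.5593, 0.2646, 0.0536]
ee_rot: [[0.893, 0.354, 0.277], [0.25, -0.904, 0.347], [0.373, -0.241, -0.896]]
wrist_force: [-0.3, 0.7, 0.0]
gripper_width: 0.262
J [ 35.7  24.2 -22.5 -21.7 -19.   91.9] F [-0.3  0.7  0. ] g 0.262
```

Run:
```python
from lp import *
go(*rackC(0,22,15,0,18,31));go(*rackC(0,22,15,0,100,31))
```

```text
t 5.6 at [0.5593 0.2646 0.0536] shift(tool,unit) [-0.056 -0.085 -0.331] turn(unit) [-0.002  0.003  0.001]
rows>= 0.7690031481022735
n 1 per-row screw shift [-0.056 -0.085 -0.331] turn [-0.0016  0.0027  0.0009]
t 5.6 at [0.5593 0.2646 0.0536] shift(tool,unit) [-0.816 -0.166 -0.626] turn(unit) [-0.002  0.003  0.001]
rows>= 2.315284037371192
n 3 per-row screw shift [-0.272 -0.055 -0.209] turn [-0.0005  0.0009  0.0003]
```

```bash
python3 -m crank '[[1,[-0.01,-0.02,-0.08],[0,0,0]],[1,[-0.02,-0.03,-0.12],[0,0,0]],[1,[-0.025,-0.035,-0.13],[0,0,0]],[1,[0,0,0],[0,0,0]],[1,[-0.25,-0.027,-0.1],[0,0,0]],[1,[-0.25,-0.027,-0.1],[0,0,0]],[1,[-0.26,-0.027,-0.1],[0,0,0]],[1,[0,0,0],[0,0,0]]]'
python3 - <<'E'
from lp import *
w=r.capture("wrist")
cv2.imwrite("pics/w5.png",cv2.resize(w["img"],None,fx=1.5,fy=1.5))
J();go(*rackC(0,22,15,0,100,31))
E
```

```text
time_s: 6.4
tcp_pos: [0.459, 0.2353, 0.0827]
ee_rot: [[0.895, 0.354, 0.273], [0.252, -0.904, 0.345], [0.369, -0.24, -0.898]]
wrist_force: [0.4, -0.9, 0.2]
gripper_width: 0.268
J [ 41.6  13.4 -36.2 -17.1 -15.1  82.6] F [0.6 0.  0.6] g 0.267
t 6.45 at [0.4615 0.2367 0.0836] shift(tool,unit) [0.016 0.    0.011] turn(unit) [-0.002  0.004  0.002]
rows>= 0.042024311525745504
n 1 per-row screw shift [0.016 0.    0.011] turn [-0.0017  0.0045  0.0021]
```

View pics/w5.png

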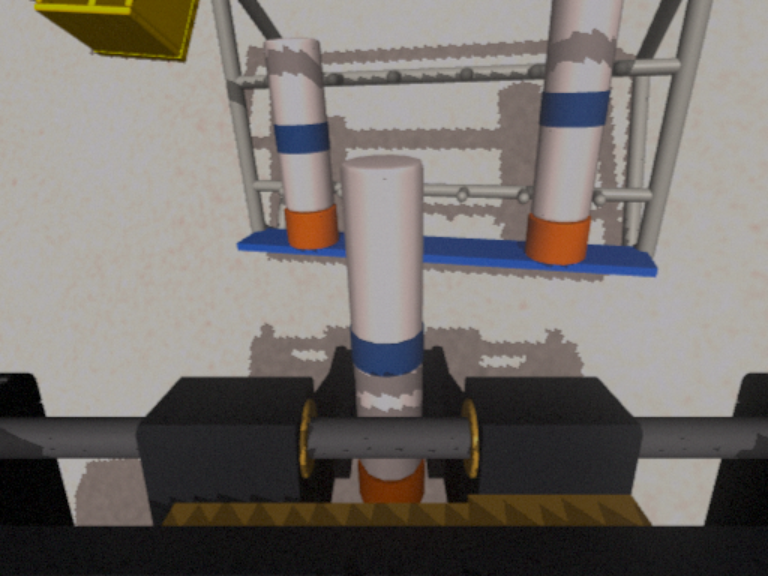

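```bash
cat > tubefit.py <<'E'
from lp import *
# static tool->camera (use start calibration): cam pos and axes in tool
C=np.array([.0837,.0015,-.1627]);A=np.array([[-.0015,1,-.0015],[-.953,-.0015,-.304],[-.304,.0015,.953]])
w0=r.capture("wrist")
K={"fx":w0["fx"],"fy":w0["fy"],"cx":w0["cx"],"cy":w0["cy"],"R":A,"t":-A@C}
def model(q,L,ds):
    g,dl,psi,y0=q
    u=np.array([np.cos(dl)*np.cos(psi),np.cos(dl)*np.sin(psi),-np.sin(dl)])
    nn=np.array([-np.sin(dl),0,-np.cos(dl)])
    return np.array([np.array([0,y0,-.0187])+u*(d-g)+nn*(.012 if d>18e-3 else .013) for d in ds])
def run(L,ds,px,g=.048,dl=8):
    px=np.array(unz((0,0),1.5,px));ds=np.array(ds)/1000
    f=lambda q:np.r_[(proj(K,model(q,L,ds))-px).ravel(),(q[1]-np.radians(dl))*10]
    s=least_squares(f,[g,np.radians(dl),0,0],x_scale=[.01,.1,.1,.01]);print("graspd",s.x[0],"tilt",np.degrees(s.x[1]),"psi",np.degrees(s.x[2]),"y0",s.x[3],"res",s.fun.round(1));return s.x
E
python3 - <<'E'
from tubefit import *
run(130,[130,18],[(384,161),(392,464)])
E
```

```text
graspd 0.04062682815306888 tilt 18.63695181699313 psi -1.1387375866028608 y0 0.0022971364416548663 res [-0.  -0.1  0.   0.3  1.9]
```

```bash
cat >> lp.py <<'E'
def place(obj,x,y,zaxis,gd,L,beta,lift=0,psi=0,y0=0):
    # tool pose with tube middle at obj-frame (x,y,zaxis) mm; gd grasp dist from cap (mm); tube tilt in tool = -beta
    p=P[obj];R=lean(p[2]+np.radians(psi),np.radians(beta))
    g=W(p,np.array([x-(L/2-gd),y,zaxis+lift])/1000)[0]
    return g+R[:,2]*r.grasp_offset-R[:,1]*y0,R
E
python3 - <<'E'
from sol import *
print(P["gauge"],P["carton"])
for o,x,y,z,L in(("gauge",0,0,50,130),("carton",0,46,29,130),("gauge",0,0,28,90),("carton",0,-46,29,90)):
  for l in(0,150):
    p,R=place(o,x,y,z,48,L,-8,l);print(o,l,p.round(3),[j.round(0).astype(int).tolist() for j in allik(p,R,25)])
t=place("gauge",0,0,50,48,130,-8,150);go(*t)
E
```

```text
[ 0.58179664 -0.34773505  0.01694692] [ 0.58255252 -0.05646463  6.38067855]
gauge 0 [ 0.562 -0.348  0.031] [[-17, 39, -2, 3, -57, 106]]
gauge 150 [ 0.562 -0.348  0.181] [[-17, 31, 7, 3, -74, 107]]
carton 0 [ 0.559 -0.013  0.01 ] [[15, 33, -16, -2, -49, 82]]
carton 150 [ 0.559 -0.013  0.16 ] [[15, 23, -8, -1, -67, 82]]
gauge 0 [ 0.582 -0.348  0.009] [[-16, 41, 0, 3, -57, 105]]
gauge 150 [ 0.582 -0.348  0.159] [[-16, 33, 9, 2, -73, 106]]
carton 0 [ 0.587 -0.102  0.01 ] [[6, 35, -11, 0, -51, 90]]
carton 150 [ 0.587 -0.102  0.16 ] [[6, 26, -3, 0, -69, 90]]
t 6.5 at [0.4631 0.2376 0.0842] shift(tool,unit) [-0.223  5.408 -2.634] turn(unit) [-0.365 -0.615  0.414]
rows>= 13.375540344303968
n 14 per-row screw shift [ 0.005  0.411 -0.133] turn [-0.0261 -0.0439  0.0296]
```

```bash
python3 -m crank '[[1,[0.13,-0.08,-0.32],[0,0,0]],[1,[0.157,-0.1,-0.38],[0,0,0]],[1,[0.157,-0.1,-0.38],[0,0,0]],[1,[0.157,-0.1,-0.38],[0,0,0]],[1,[0,0,0],[0,0,0]]]'
python3 - <<'E'
from lp import *
J();t=place("gauge",0,0,50,48,130,-8,180);go(*t)
E
```

```text
time_s: 7.0
tcp_pos: [0.4672, 0.2386, 0.2546]
ee_rot: [[0.888, 0.358, 0.289], [0.248, -0.901, 0.355], [0.387, -0.244, -0.889]]
wrist_force: [0.1, 0.3, 0.3]
gripper_width: 0.269
J [ 42.3  -0.5 -26.1  -6.5 -37.6  70.6] F [0.1 0.3 0.3] g 0.269
t 7.0 at [0.4672 0.2386 0.2546] shift(tool,unit) [-0.778  5.733 -1.426] turn(unit) [-0.373 -0.633  0.416]
rows>= 13.242351125869572
n 14 per-row screw shift [-0.011  0.427 -0.035] turn [-0.0266 -0.0452  0.0297]
```

```bash
python3 -m crank '[[1,[-0.011,0.427,-0.035],[-0.027,-0.045,0.03]],[1,[-0.011,0.427,-0.035],[-0.027,-0.045,0.03]],[1,[-0.011,0.427,-0.035],[-0.027,-0.045,0.03]],[1,[-0.011,0.427,-0.035],[-0.027,-0.045,0.03]],[1,[-0.011,0.427,-0.035],[-0.027,-0.045,0.03]],[1,[-0.011,0.427,-0.035],[-0.027,-0.045,0.03]],[1,[-0.011,0.427,-0.035],[-0.027,-0.045,0.03]]]'
python3 - <<'E'
from lp import *
J();t=place("gauge",0,0,50,48,130,-8,180);go(*t)
E
```

```text
time_s: 7.7
tcp_pos: [0.5342, -0.0545, 0.2061]
ee_rot: [[0.982, 0.169, 0.081], [0.155, -0.976, 0.154], [0.105, -0.139, -0.985]]
wrist_force: [1.2, 1.0, -0.7]
gripper_width: 0.265
J [  6.4  12.8 -12.4  -9.7 -59.5  97.6] F [ 1.2  1.  -0.7] g 0.265
t 7.7 at [ 0.5342 -0.0545  0.2061] shift(tool,unit) [-0.176  2.905 -0.484] turn(unit) [-0.174 -0.298  0.2  ]
rows>= 6.555275008093856
n 7 per-row screw shift [-0.003  0.42  -0.043] turn [-0.0249 -0.0426  0.0286]
```

```bash
python3 -m crank '[[1,[-0.003,0.43,-0.045],[-0.025,-0.043,0.029]],[1,[-0.003,0.42,-0.043],[-0.025,-0.043,0.029]],[1,[-0.003,0.42,-0.043],[-0.025,-0.043,0.029]],[1,[-0.003,0.42,-0.043],[-0.025,-0.043,0.029]],[1,[-0.003,0.42,-0.043],[-0.025,-0.043,0.029]],[1,[-0.003,0.36,-0.043],[-0.025,-0.043,0.029]],[1,[0,0,0],[0,0,0]]]'
python3 - <<'E'
from lp import *
for n in("wrist","side","scene"):
    w=r.capture(n);pickle.dump(w,open(f"g_{n}.pkl","wb"))
    im=w["img"]
    if n=="wrist": im=cv2.resize(im,None,fx=1.5,fy=1.5)
    elif n=="side": im=cv2.resize(im[220:384,250:450],None,fx=4,fy=4,interpolation=cv2.INTER_CUBIC)[:600,:800]
    else: im=cv2.resize(im[110:230,110:260],None,fx=5,fy=5,interpolation=cv2.INTER_CUBIC)
    cv2.imwrite(f"pics/g_{n}.png",im)
J();t=place("gauge",0,0,50,48,130,-8,150);go(*t)
E
```

```text
time_s: 8.4
tcp_pos: [0.5604, -0.3031, 0.2069]
ee_rot: [[0.994, 0.032, -0.109], [0.034, -0.999, 0.018], [-0.108, -0.021, -0.994]]
wrist_force: [-0.7, 0.4, -1.4]
gripper_width: 0.262
J [-13.4  26.7   5.4   0.4 -74.9 105.4] F [-0.6 -0.4 -0. ] g 0.266
t 8.55 at [ 0.5596 -0.299   0.208 ] shift(tool,unit) [0.035 0.497 0.251] turn(unit) [-0.026 -0.041  0.028]
rows>= 1.2405853117586294
n 2 per-row screw shift [0.02  0.248 0.127] turn [-0.0132 -0.0204  0.014 ]
```

View pics/g_wrist.png

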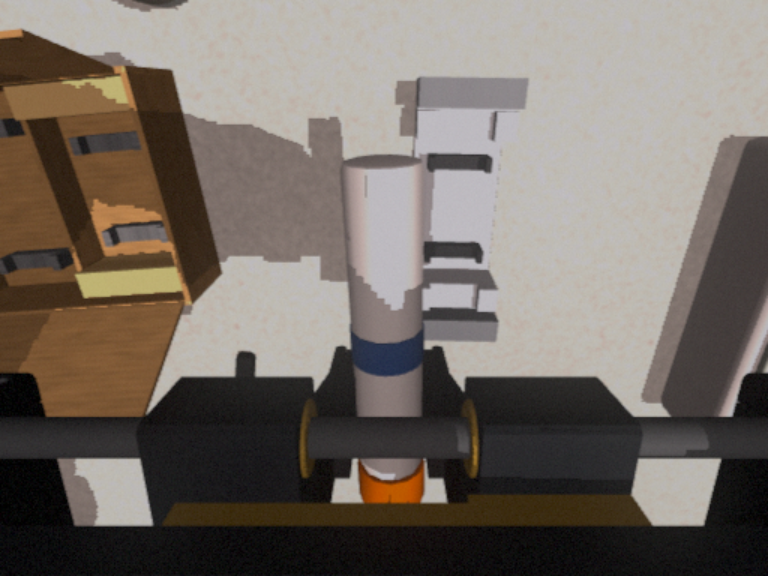

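View pics/g_side.png

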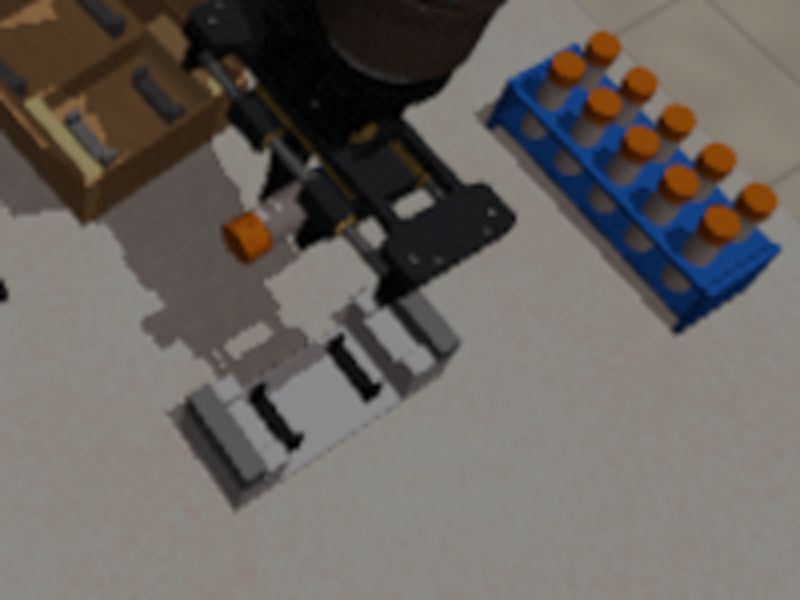

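View pics/g_scene.png

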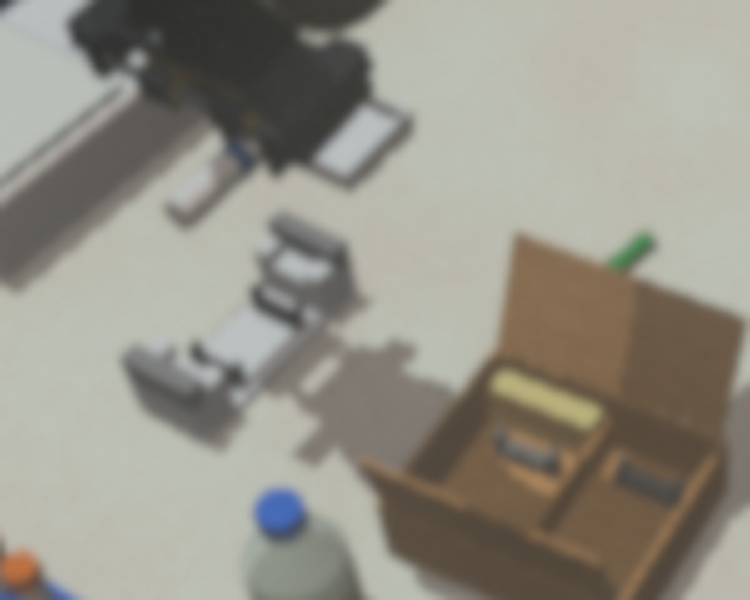

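```bash
cat > tf2.py <<'E'
from lp import *
S=pickle.load(open("g_scene.pkl","rb"));D=pickle.load(open("g_side.pkl","rb"));w=pickle.load(open("g_wrist.pkl","rb"))
s=r.sense();T=s["tcp_pos"];R=s["ee_rot"]
def pt(q,d,rad,up):  # point on tube; up= offset rad along tool -z-normal
    g,dl,psi,y0=q
    u=np.array([np.cos(dl)*np.cos(psi),np.cos(dl)*np.sin(psi),-np.sin(dl)]);nn=np.array([-np.sin(dl),0,-np.cos(dl)])
    return T+R@(np.array([0,y0,-.0187])+u*(d/1000-g)+nn*up/1000)
obs=[(w,130,12,(384,161),(0,0),1.5),(w,18,13,(391,470),(0,0),1.5),(S,130,0,(180,212),(110,110),5),(D,0,0,(243,241),(250,220),4)]
def f(q): return np.concatenate([proj(c,pt(q,d,0,up))[0]-np.array(unz(o,z,[px])[0]) for c,d,up,px,o,z in obs])
q=least_squares(f,[.048,.14,0,0],x_scale=[.01,.1,.1,.01]);print(q.x[0],np.degrees(q.x[1:3]),q.x[3],q.fun.reshape(-1,2).round(2).tolist())
for dl in(8,12,16,20):
    h=least_squares(lambda q:f([q[0],np.radians(dl),q[1],q[2]]),[.048,0,0],x_scale=[.01,.1,.01]);print(dl,h.x[0],h.fun.reshape(-1,2).round(1).tolist())
E
python3 tf2.py
```

```text
0.0424789768496552 [15.70342905 -0.69263317] 0.0054119929280422386 [[-0.39, -0.38], [-0.41, 1.23], [-4.22, -1.98], [0.24, 1.82]]
8 0.045500160049426114 [[-0.3, -4.1], [-0.1, 8.3], [-2.8, 0.4], [-0.6, 1.6]]
12 0.04419041688332363 [[-0.3, -2.1], [-0.3, 4.9], [-3.5, -0.8], [-0.3, 1.8]]
16 0.042319484624660945 [[-0.4, -0.2], [-0.4, 0.9], [-4.3, -2.1], [0.3, 1.8]]
20 0.0398155259715012 [[-0.4, 1.4], [-0.6, -3.5], [-5.1, -3.4], [1.2, 1.6]]
```

```bash
cat >> tf2.py <<'E'
print()
for bd in(65,67,69):
  for dl in(8,12,16,20,24):
    ob=[(w,130,12,(384,161),(0,0),1.5),(w,18,13,(391,470),(0,0),1.5),(w,bd,12,(387,353),(0,0),1.5)]
    f2=lambda q:np.concatenate([proj(c,pt([q[0],np.radians(dl),q[1],q[2]],d,0,up))[0]-np.array(unz(o,z,[px])[0]) for c,d,up,px,o,z in ob])
    h=least_squares(f2,[.048,0,0],x_scale=[.01,.1,.01]);print(bd,dl,h.x[0].round(4),h.fun.reshape(-1,2)[:,1].round(1).tolist())
E
python3 tf2.py|tail -15
```

```text
65 8 0.0438 [-8.7, 6.1, 8.9]
65 12 0.0425 [-7.1, 2.7, 10.0]
65 16 0.0406 [-5.4, -1.1, 10.7]
65 20 0.0381 [-3.7, -5.2, 11.0]
65 24 0.035 [-2.1, -9.7, 11.0]
67 8 0.0443 [-7.3, 6.7, 6.2]
67 12 0.0429 [-5.8, 3.3, 7.3]
67 16 0.041 [-4.2, -0.6, 8.0]
67 20 0.0385 [-2.6, -4.9, 8.4]
67 24 0.0353 [-1.1, -9.4, 8.5]
69 8 0.0448 [-5.9, 7.4, 3.5]
69 12 0.0434 [-4.5, 3.9, 4.6]
69 16 0.0414 [-3.0, -0.1, 5.4]
69 20 0.0389 [-1.5, -4.5, 5.8]
69 24 0.0356 [-0.1, -9.1, 6.0]
```

```bash
cat >> tf2.py <<'E'
print("----")
def pt3(q,d,up):
    g,dl,psi,y0,z0=q
    u=np.array([np.cos(dl)*np.cos(psi),np.cos(dl)*np.sin(psi),-np.sin(dl)]);nn=np.array([-np.sin(dl),0,-np.cos(dl)])
    return T+R@(np.array([0,y0,z0])+u*(d/1000-g)+nn*up/1000)
for bd in(65,69):
  ob=obs+[(w,bd,12,(387,353),(0,0),1.5)]
  # widths: end width 344..423 -> 79px/1.5 ; use as edges
  def f3(q):
    base=np.concatenate([proj(c,pt3(q,d,up))[0]-np.array(unz(o,z,[px])[0]) for c,d,up,px,o,z in ob])
    ex=[]
    for d,wd in((130,79/1.5),(72,68/1.5)):
        a=proj(w,pt3(q,d,0)+R[:,1]*.012)[0]-proj(w,pt3(q,d,0)-R[:,1]*.012)[0];ex.append(abs(a[0])-wd)
    return np.r_[base,ex]
  h=least_squares(f3,[.048,.14,0,0,-.0187],x_scale=[.01,.1,.1,.01,.01]);print(bd,h.x[0],np.degrees(h.x[1:3]),h.x[3:],h.fun.round(1))
E
python3 tf2.py|sed -n '/----/,$p'
```

```text
----
65 0.047796072108003705 [ 4.494268   -0.64804211] [ 0.00521215 -0.00788244] [-0.1 -2.3 -0.7 -0.7 -0.8  3.2 -2.4  3.7  0.5  3.3 -0.6 -0.3]
69 0.04759031719356032 [ 6.87476374 -0.66072271] [ 0.00523524 -0.01009481] [-0.2 -0.3 -0.7  0.8 -1.4  2.1 -2.2  3.6  0.4 -0.4  1.5  0.6]
```

Run:
```python
from lp import *
w=pickle.load(open("g_wrist.pkl","rb"))
cv2.imwrite("pics/gz.png",cv2.resize(w["img"][40:240,255:365],None,fx=4,fy=4,interpolation=cv2.INTER_CUBIC)[:800,:440].transpose(1,0,2)[:, :][::1])
```

```text
(no output)
```

View pics/gz.png

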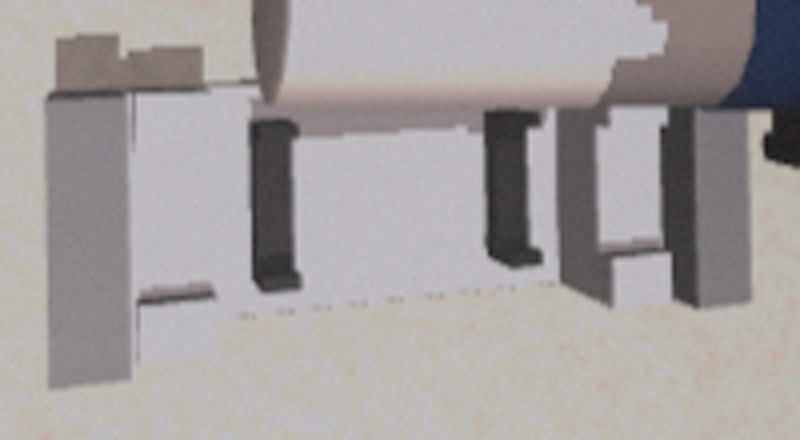

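```bash
cat > f5.py <<'E'
from lp import *
w=pickle.load(open("g_wrist.pkl","rb"))
tr=[(388,48),(380,131),(95,48),(308,697),(302,750)]
px=np.array(unz((255,40),4,tr));m=[(89,-32,60),(72,-32,60),(89,32,60),(-72,-32,60),(-89,-32,60)]
p,f=fit([(w,m,px)],P["gauge"]);print(p,np.degrees(p[2]),f.reshape(-1,2).round(2).tolist())
# free height
from scipy.spatial.transform import Rotation as Q
M=np.array(m)/1000
h=least_squares(lambda q:(proj(w,W(q[:3],M)+[0,0,q[3]])-px).ravel(),[*p,0]);print(h.x,h.fun.round(2))
S,D=pickle.load(open("cams.pkl","rb"))
o=[(D,[(-80.5,0,60),(80.5,0,60),(-34,0,18),(34,0,18)],unz((290,280),8,[(132,388),(520,142),(235,355),(387,258)]))]
print(fit(o,p))
P["gauge"]=p;pickle.dump(P,open("P.pkl","wb"))
E
python3 f5.py
```

```text
[ 0.5799363  -0.34943443  0.02083157] 1.1935610330246873 [[-0.19, 0.14], [-0.69, 0.13], [0.51, -0.66], [0.25, 0.07], [0.12, 0.32]]
[ 5.79897504e-01 -3.49488292e-01  2.09084049e-02 -1.81584479e-04] [-0.2   0.19 -0.7   0.17  0.55 -0.6   0.27  0.02  0.14  0.27]
(array([ 0.58170098, -0.34888614,  0.01705451]), array([ 0.27886095, -0.37874234, -0.01086371, -0.209958  , -0.53252243,
        0.57477851,  0.20731071,  0.07398014]))
```

```bash
cat > tubefit.py <<'E'
from lp import *
C=np.array([.0837,.0015,-.1627]);A=np.array([[-.0015,1,-.0015],[-.953,-.0015,-.304],[-.304,.0015,.953]])
w0=pickle.load(open("g_wrist.pkl","rb"))
K={"fx":w0["fx"],"fy":w0["fy"],"cx":w0["cx"],"cy":w0["cy"],"R":A,"t":-A@C}
def run(obs,wid,q0=(.048,.12,0,0,-.0187)):
    def pt(q,d,up,y=0):
        g,dl,psi,y0,z0=q
        u=np.array([np.cos(dl)*np.cos(psi),np.cos(dl)*np.sin(psi),-np.sin(dl)]);nn=np.array([-np.sin(dl),0,-np.cos(dl)])
        return np.array([0,y0+y,z0])+u*(d/1000-g)+nn*up/1000
    def f(q):
        e=[proj(K,pt(q,d,up))[0]-np.array(unz((0,0),1.5,[px])[0]) for d,up,px in obs]
        x=[proj(K,pt(q,d,0,.012))[0][0]-proj(K,pt(q,d,0,-.012))[0][0]-wd/1.5 for d,wd in wid]
        return np.r_[np.concatenate(e),x]
    h=least_squares(f,q0,x_scale=[.01,.1,.1,.01,.01]);J=h.jac;cov=np.linalg.inv(J.T@J)
    print("gd %.1f tilt %.1f psi %.1f y0 %.1f z0 %.1f"%(h.x[0]*1e3,*np.degrees(h.x[1:3]),*h.x[3:]*1e3),"sd/px",np.sqrt(np.diag(cov)).round(4),h.fun.round(1));return h.x
E
python3 - <<'E'
from tubefit import *
for bd in(65,69): run([(130,12,(384,161)),(18,13,(391,470)),(bd,12,(387,353))],[(130,79),(72,68)])
E
```

```text
gd 48.7 tilt 3.4 psi -1.0 y0 1.6 z0 -7.5 sd/px [0.0005 0.0203 0.0062 0.0003 0.0009] [-0.2 -1.3 -0.4 -1.   0.6  2.5 -1.8 -0.9]
gd 48.3 tilt 6.4 psi -1.0 y0 1.7 z0 -10.1 sd/px [0.0006 0.0179 0.0061 0.0004 0.0009] [-0.2  0.4 -0.4  0.4  0.6 -0.8  0.6  0.1]
```

```bash
cat >> lp.py <<'E'
def place(obj,x,y,zaxis,gd,L,beta,lift=0,psi=0,y0=0,zo=10):
    p=P[obj];R=lean(p[2]+np.radians(psi),np.radians(beta))
    g=W(p,np.array([x-(L/2-gd),y,zaxis+lift])/1000)[0]
    return g+R[:,2]*zo*1e-3-R[:,1]*y0*1e-3,R
E
python3 - <<'E'
from lp import *
J();t=place("gauge",0,0,50,48.3,130,-7,40,psi=-1,y0=1);go(*t)
E
```

```text
J [-13.4  26.7   5.4   0.4 -74.9 105.4] F [-0.6 -0.4 -0. ] g 0.266
t 8.55 at [ 0.5596 -0.299   0.208 ] shift(tool,unit) [0.142 0.528 1.259] turn(unit) [-0.025 -0.018  0.045]
rows>= 3.05098416599542
n 4 per-row screw shift [0.039 0.129 0.316] turn [-0.0062 -0.0046  0.0112]
```

```bash
python3 -m crank '[[1,[0.035,0.13,0.2],[-0.006,-0.004,0.011]],[1,[0.035,0.13,0.35],[-0.006,-0.004,0.011]],[1,[0.035,0.13,0.35],[-0.006,-0.005,0.011]],[1,[0.035,0.13,0.35],[-0.006,-0.005,0.011]],[1,[0,0,0],[0,0,0]],[1,[0,0,0],[0,0,0]]]'
python3 - <<'E'
from lp import *
for n in("wrist","side","scene"):
    w=r.capture(n);pickle.dump(w,open(f"g_{n}.pkl","wb"))
    im=w["img"]
    if n=="wrist": im=cv2.resize(im,None,fx=1.5,fy=1.5)
    elif n=="side": im=cv2.resize(im[250:384,280:400],None,fx=5,fy=5,interpolation=cv2.INTER_CUBIC)[:600,:800]
    else: im=cv2.resize(im[110:230,110:260],None,fx=5,fy=5,interpolation=cv2.INTER_CUBIC)
    cv2.imwrite(f"pics/h_{n}.png",im)
J();t=place("gauge",0,0,50,48.3,130,-7,5,psi=-1,y0=1);go(*t)
E
```

```text
time_s: 9.15
tcp_pos: [0.5609, -0.3487, 0.0829]
ee_rot: [[0.993, 0.006, -0.121], [0.006, -1.0, -0.001], [-0.121, 0.0, -0.993]]
wrist_force: [0.5, -0.1, 0.1]
gripper_width: 0.267
J [-16.9  34.8   0.2   2.4 -61.7 106. ] F [ 0.7 -0.1 -0.6] g 0.27
t 9.3 at [ 0.5623 -0.3492  0.0854] shift(tool,unit) [ 0.044 -0.005  0.401] turn(unit) [ 0.003 -0.007  0.003]
rows>= 0.8954224669335956
n 1 per-row screw shift [ 0.044 -0.005  0.401] turn [ 0.0031 -0.007   0.0029]
```

View pics/h_wrist.png

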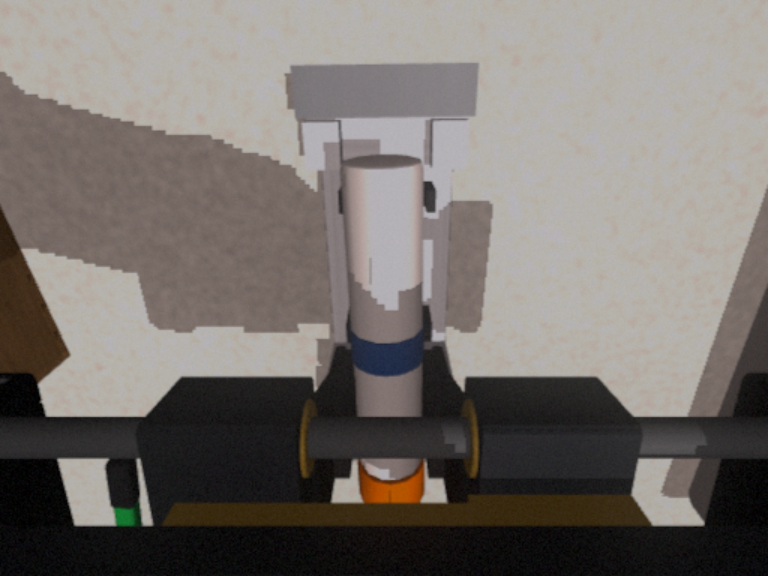

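View pics/h_side.png

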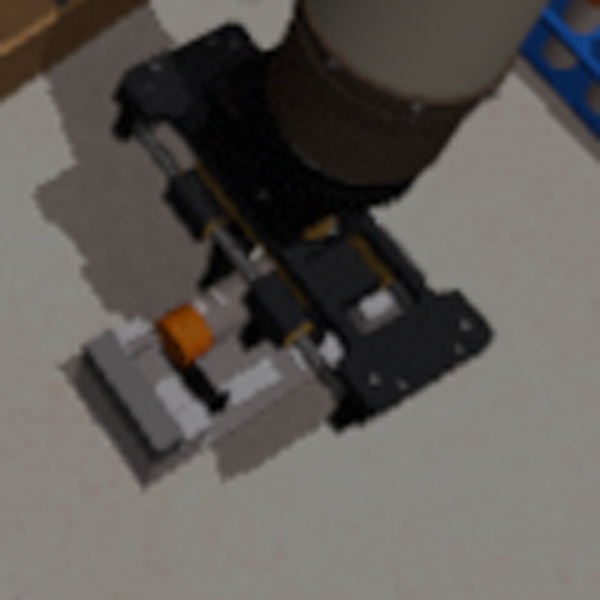

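```bash
python3 -m crank '[[1,[0.022,-0.005,0.15],[0.003,-0.006,0.003]],[1,[0.022,0,0.15],[0,0,0]],[1,[0,0,0.1],[0,0,0]],[1,[0,0,0],[0,0,0]],[1,[0,0,0],[0,0,0]]]'
python3 - <<'E'
from lp import *
J();t=place("gauge",0,0,50,48.3,130,-7,0,psi=-1,y0=1);go(*t)
w=r.capture("side");cv2.imwrite("pics/i_side.png",cv2.resize(w["img"][250:384,280:400],None,fx=5,fy=5,interpolation=cv2.INTER_CUBIC)[:600,:800])
E
```

```text
time_s: 9.8
tcp_pos: [0.5597, -0.3489, 0.0416]
ee_rot: [[0.992, 0.002, -0.127], [0.002, -1.0, 0.002], [-0.127, -0.002, -0.992]]
wrist_force: [-0.4, 0.4, -0.5]
gripper_width: 0.267
J [-17.   37.6  -1.9   2.4 -57.6 105.7] F [-0.4  0.4 -0.5] g 0.267
t 9.8 at [ 0.5597 -0.3489  0.0416] shift(tool,unit) [ 0.025 -0.001  0.012] turn(unit) [-0.003  0.007 -0.001]
rows>= 0.06202563241483166
n 1 per-row screw shift [ 0.025 -0.001  0.012] turn [-0.0026  0.0066 -0.0015]
```

View pics/i_side.png

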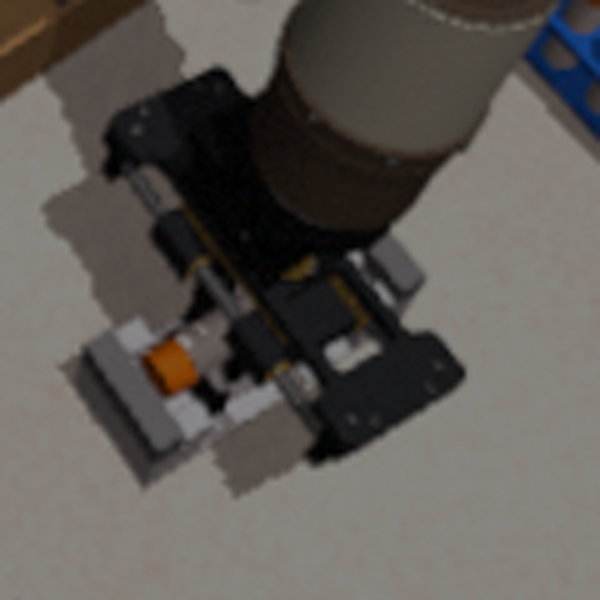

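```bash
python3 -m crank '[[1,[0.025,0,0.02],[0,0.006,0]],[1,[0,0,0.02],[0,0,0]],[1,[0,0,0],[0,0,0]]]'; python3 -m crank '[[1,[0,0,0.02],[0,0,0]],[1,[0,0,0],[0,0,0]]]'
```

```text
time_s: 10.15
tcp_pos: [0.5618, -0.3488, 0.0379]
ee_rot: [[0.993, 0.002, -0.121], [0.002, -1.0, 0.002], [-0.121, -0.002, -0.993]]
wrist_force: [-0.6, -0.2, -0.4]
gripper_width: 0.27
time_s: 10.35
tcp_pos: [0.5615, -0.3488, 0.0357]
ee_rot: [[0.993, 0.002, -0.122], [0.002, -1.0, 0.002], [-0.122, -0.002, -0.993]]
wrist_force: [0.6, -0.3, 0.9]
gripper_width: 0.263
```

```bash
python3 -m crank '[[1,[0,0,0.02],[0,0,0]],[1,[0,0,0],[0,0,0]]]'
```

```text
time_s: 10.55
tcp_pos: [0.5617, -0.349, 0.0342]
ee_rot: [[0.993, 0.002, -0.121], [0.002, -1.0, 0.001], [-0.121, -0.001, -0.993]]
wrist_force: [-0.1, -0.5, 1.5]
gripper_width: 0.267
```

```bash
python3 -m crank '[[1,[0,0,0.015],[0,0,0]],[1,[0,0,0],[0,0,0]]]';python3 -m crank '[[1,[0,0,0.015],[0,0,0]],[1,[0,0,0],[0,0,0]]]'
```

```text
time_s: 10.75
tcp_pos: [0.5619, -0.349, 0.0336]
ee_rot: [[0.993, 0.002, -0.12], [0.002, -1.0, 0.001], [-0.12, -0.001, -0.993]]
wrist_force: [0.1, 0.5, 4.3]
gripper_width: 0.267
time_s: 10.95
tcp_pos: [0.5619, -0.3491, 0.0335]
ee_rot: [[0.993, 0.003, -0.12], [0.003, -1.0, 0.0], [-0.12, -0.0, -0.993]]
wrist_force: [-0.5, 2.5, 9.8]
gripper_width: 0.264
```

```bash
python3 -m crank '[[1,[0,0,-0.02],[0,0,0]],[0.2,[0,0,0],[0,0,0]],[0.2,[0,0,0],[0,0,0]],[0.2,[0,0,0],[0,0,0]],[0.2,[0,0,0],[0,0,0]],[0.2,[0,0,0],[0,0,0]]]'
python3 - <<'E'
from lp import *
for n in("wrist","scene"):
    w=r.capture(n);pickle.dump(w,open(f"g_{n}.pkl","wb"))
    im=w["img"]
    if n=="wrist": im=cv2.resize(im,None,fx=1.5,fy=1.5)
    else: im=cv2.resize(im[110:230,110:260],None,fx=5,fy=5,interpolation=cv2.INTER_CUBIC)
    cv2.imwrite(f"pics/k_{n}.png",im)
J()
E
```

```text
time_s: 11.55
tcp_pos: [0.5611, -0.3488, 0.0326]
ee_rot: [[0.993, 0.002, -0.122], [0.002, -1.0, 0.002], [-0.122, -0.002, -0.993]]
wrist_force: [0.0, 0.2, -0.3]
gripper_width: 0.399
J [-17.   38.1  -2.2   2.3 -56.4 105.7] F [-0.5  0.3  0.6] g 0.401
```

View pics/k_wrist.png

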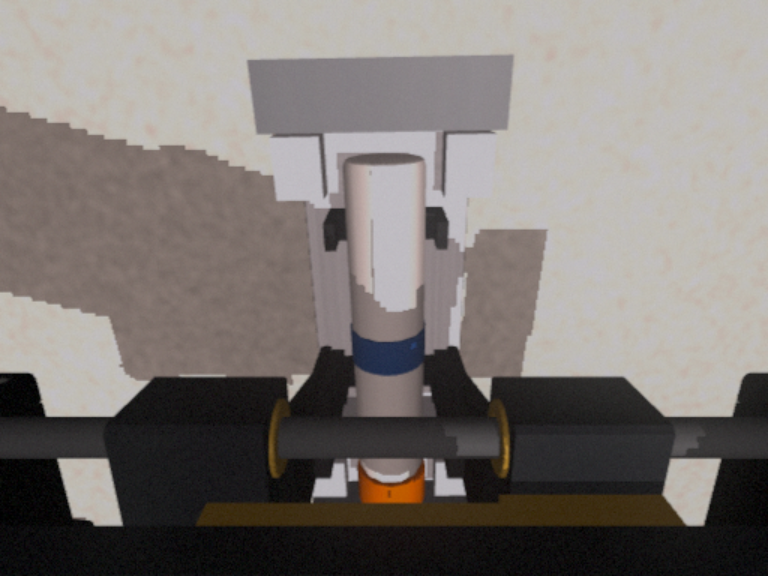

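View pics/k_scene.png

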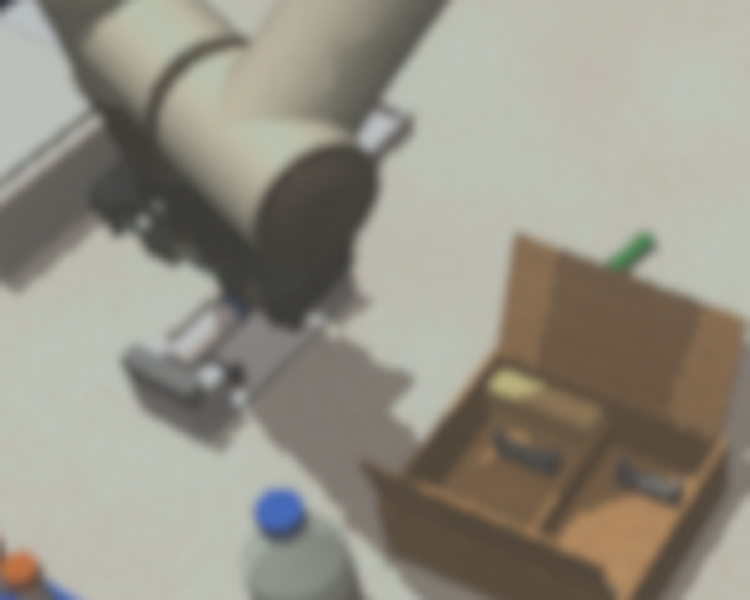

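```bash
python3 -m crank '[[0.2,[0,0,0],[0,0,0]],[0.2,[0,0,0],[0,0,0]],[1,[0,0,0],[0,0,0]],[1,[0,0,0],[0,0,0]],[1,[0,0,0],[0,0,0]],[1,[0,0,0],[0,0,0]]]'
python3 - <<'E'
from lp import *
J()
s=r.sense();import math
print(W(P["carton"],[[-.017,.046,0]]))
E
```

```text
time_s: 12.25
tcp_pos: [0.5613, -0.3488, 0.033]
ee_rot: [[0.993, 0.002, -0.121], [0.002, -1.0, 0.002], [-0.121, -0.002, -0.993]]
wrist_force: [0.8, 0.7, 0.9]
gripper_width: 0.268
J [-17.   38.1  -2.2   2.3 -56.4 105.7] F [0.8 0.7 0.9] g 0.268
[[ 0.56115566 -0.01233783  0.        ]]
```

```bash
python3 -m crank '[[1,[-0.04,0,-0.3],[0,0,0]],[1,[-0.055,0,-0.44],[0,0,0]],[1,[-0.055,0,-0.44],[0,0,0]],[1,[-0.055,0,-0.44],[0,0,0]],[1,[0,0,0],[0,0,0]]]'
python3 - <<'E'
from lp import *
J();t=place("carton",0,46,29,48.3,130,-7,170,psi=-1,zo=17);go(*t)
E
```

```text
time_s: 12.75
tcp_pos: [0.5639, -0.3511, 0.2047]
ee_rot: [[0.994, 0.003, -0.107], [0.002, -1.0, -0.006], [-0.108, 0.005, -0.994]]
wrist_force: [0.1, 0.1, 0.2]
gripper_width: 0.266
J [-17.   29.3   8.5   2.2 -75.  106.5] F [0.1 0.1 0.2] g 0.266
t 12.75 at [ 0.5639 -0.3511  0.2047] shift(tool,unit) [-0.013 -3.387  0.21 ] turn(unit) [-0.004 -0.018 -0.098]
rows>= 7.541519594514098
n 8 per-row screw shift [ 0.013 -0.423  0.026] turn [-0.0006 -0.0023 -0.0123]
```

```bash
python3 -m crank '[[1,[0.013,-0.42,0],[0,-0.002,-0.012]],[1,[0.013,-0.42,0],[0,-0.002,-0.012]],[1,[0.013,-0.42,0],[0,-0.002,-0.012]],[1,[0.013,-0.42,0],[0,-0.002,-0.012]],[1,[0.013,-0.42,0],[0,-0.002,-0.012]],[1,[0.013,-0.42,0],[0,-0.002,-0.012]],[1,[0.013,-0.42,0],[0,-0.002,-0.012]],[1,[0.013,-0.3,0],[0,-0.002,-0.012]]]'
python3 -m crank '[[1,[0,0,0],[0,0,0]],[1,[0,0,0],[0,0,0]]]'
python3 - <<'E'
from lp import *
w=r.capture("wrist");pickle.dump(w,open("c1.pkl","wb"));cv2.imwrite("pics/c1.png",cv2.resize(w["img"],None,fx=1.5,fy=1.5))
J();t=place("carton",0,46,29,48.3,130,-7,170,psi=-1,zo=17);go(*t)
E
```

```text
time_s: 13.55
tcp_pos: [0.5596, -0.0226, 0.1965]
ee_rot: [[0.988, 0.078, -0.134], [0.079, -0.997, 0.001], [-0.134, -0.012, -0.991]]
wrist_force: [0.8, 0.1, 0.6]
gripper_width: 0.269
time_s: 13.75
tcp_pos: [0.5599, -0.0245, 0.1965]
ee_rot: [[0.988, 0.078, -0.134], [0.079, -0.997, 0.001], [-0.134, -0.011, -0.991]]
wrist_force: [-0.5, 0.5, -0.8]
gripper_width: 0.271
J [ 13.   21.   -4.8  -1.9 -71.8  82.2] F [ 0.9  0.5 -0.9] g 0.268
t 13.8 at [ 0.5599 -0.0252  0.1965] shift(tool,unit) [ 0.024 -0.126  0.143] turn(unit) [-0.015  0.015 -0.002]
rows>= 0.4272791219741159
n 1 per-row screw shift [ 0.024 -0.126  0.143] turn [-0.0147  0.0152 -0.0024]
```

View pics/c1.png

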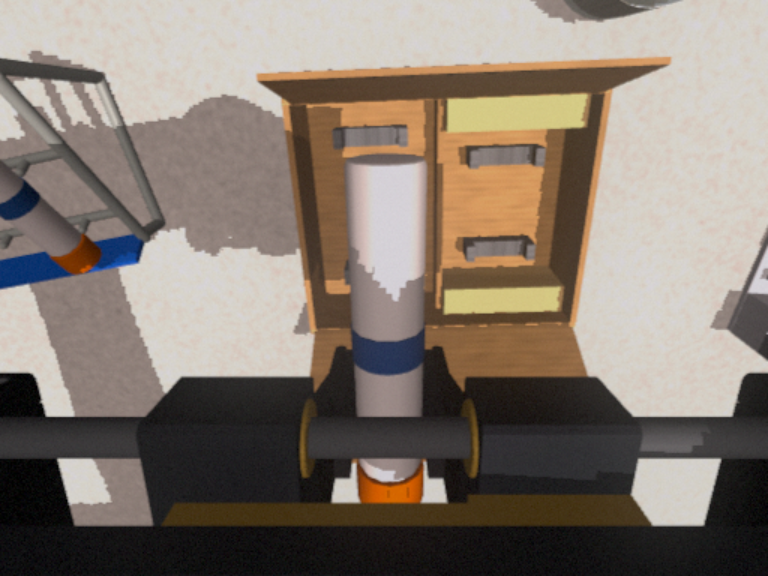

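```bash
cat > f6.py <<'E'
from lp import *
w=pickle.load(open("c1.pkl","rb"))
px=np.array(unz((0,0),1.5,[(586,129),(444,131),(443,290),(562,287),(316,330),(574,327),(444,314),(560,311)]));m=[(54,-90,45),(54,-2,45),(-54,-2,45),(-54,-90,45),(-78,94,62),(-78,-94,62),(-74,-2,45),(-74,-90,45)]
p,f=fit([(w,m,px)],P["carton"]);print(p,np.degrees(p[2])%360,f.reshape(-1,2).round(2).tolist())
M=np.array(m)/1000
h=least_squares(lambda q:(proj(w,W(q[:3],M)+[0,0,q[3]])-px).ravel(),[*p,0]);print(h.x,h.fun.round(2))
sd=np.array([(50,46,27),(34,-46,27),(-34,-46,27)]);print(proj(w,W(p,sd/1000))*1.5)
P["carton"]=p;pickle.dump(P,open("P.pkl","wb"))
t=place("carton",0,46,29,48.3,130,-7,100,psi=-1,zo=17);go(*t)
E
python3 f6.py
```

```text
[ 0.58049    -0.05737584  6.39309674] 6.297461268150073 [[0.85, -0.79], [0.55, 1.05], [-0.73, -0.29], [1.57, -0.38], [-4.23, 2.16], [-0.22, 0.03], [-1.7, -0.04], [0.53, 0.03]]
[ 5.79162458e-01 -5.88647328e-02  6.39372135e+00 -4.44437325e-03] [ 0.21  0.28  1.42  2.12  0.11 -0.81  1.29 -0.91 -2.14  1.29 -0.58 -0.9
 -0.87 -0.75  0.3  -0.71]
[[369.41549794 138.03569922]
 [506.58879362 158.33397612]
 [499.44734725 252.99034745]]
t 13.8 at [ 0.5599 -0.0252  0.1965] shift(tool,unit) [ 0.091 -0.108  0.841] turn(unit) [-0.017  0.015 -0.018]
rows>= 1.8940720839092802
n 2 per-row screw shift [ 0.044 -0.055  0.42 ] turn [-0.0084  0.0076 -0.009 ]
```

```bash
python3 -m crank '[[1,[0.045,-0.06,0.3],[-0.008,0.008,-0.009]],[1,[0.045,-0.048,0.4],[-0.008,0.008,-0.009]],[1,[0.01,0,0.3],[0,0,0]],[1,[0.01,0,0.22],[0,0,0]],[1,[0,0,0],[0,0,0]],[1,[0,0,0],[0,0,0]]]'
python3 - <<'E'
from lp import *
w=r.capture("wrist");pickle.dump(w,open("c2.pkl","wb"));cv2.imwrite("pics/c2.png",cv2.resize(w["img"],None,fx=1.5,fy=1.5))
J();t=place("carton",0,46,29,48.3,130,-7,0,psi=-1,zo=17);go(*t)
E
```

```text
time_s: 14.4
tcp_pos: [0.5553, -0.0151, 0.0748]
ee_rot: [[0.989, 0.091, -0.12], [0.09, -0.996, -0.011], [-0.121, -0.0, -0.993]]
wrist_force: [0.3, 0.3, -0.2]
gripper_width: 0.263
J [ 14.5  27.1 -14.5  -1.4 -55.   81.6] F [0.5 0.4 0.2] g 0.265
t 14.45 at [ 0.5559 -0.0147  0.0756] shift(tool,unit) [ 0.084 -0.01   0.629] turn(unit) [-0.001 -0.004 -0.001]
rows>= 1.4109302308020932
n 2 per-row screw shift [ 0.042 -0.005  0.315] turn [-0.0004 -0.0022 -0.0006]
```

View pics/c2.png

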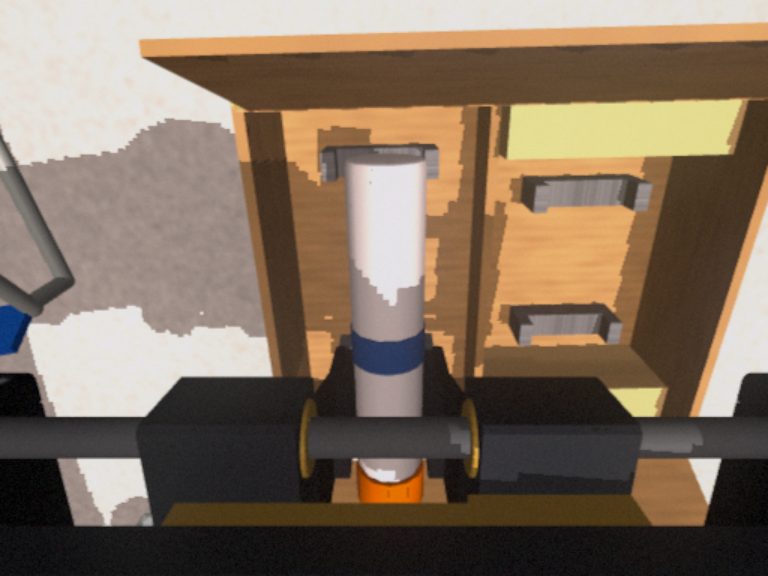

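```bash
python3 -m crank '[[1,[0.042,-0.02,0.25],[0,-0.004,0]],[1,[0.042,0,0.2],[0,0,0]],[1,[0,0,0.1],[0,0,0]],[1,[0,0,0],[0,0,0]],[1,[0,0,0],[0,0,0]]]'
python3 - <<'E'
from lp import *
J();t=place("carton",0,46,29,48.3,130,-7,0,psi=-1,zo=17);go(*t)
E
```

```text
time_s: 14.95
tcp_pos: [0.5572, -0.0119, 0.0201]
ee_rot: [[0.988, 0.092, -0.121], [0.092, -0.996, -0.011], [-0.122, -0.001, -0.993]]
wrist_force: [0.7, 0.3, 0.2]
gripper_width: 0.268
J [ 14.8  31.5 -16.8  -1.6 -48.6  81.7] F [0.7 0.3 0.2] g 0.268
t 14.95 at [ 0.5572 -0.0119  0.0201] shift(tool,unit) [0.004 0.018 0.08 ] turn(unit) [-0.001 -0.     0.   ]
rows>= 0.18131883998263276
n 1 per-row screw shift [0.004 0.018 0.08 ] turn [-0.0008 -0.0004  0.0001]
```

```bash
python3 -m crank '[[1,[0.005,0,0.03],[0,0,0]],[1,[0,0,0.02],[0,0,0]],[1,[0,0,0.015],[0,0,0]],[1,[0,0,0],[0,0,0]]]'
```

```text
time_s: 15.35
tcp_pos: [0.5558, -0.0119, 0.0123]
ee_rot: [[0.988, 0.092, -0.123], [0.091, -0.996, -0.011], [-0.124, -0.001, -0.992]]
wrist_force: [-0.8, 0.2, -0.1]
gripper_width: 0.265
```

```bash
python3 -m crank '[[1,[0.005,0,0.01],[0,0,0]],[1,[0,0,0],[0,0,0]]]'; python3 -m crank '[[1,[0,0,0.01],[0,0,0]],[1,[0,0,0],[0,0,0]]]'
```

```text
time_s: 15.55
tcp_pos: [0.5561, -0.0119, 0.0119]
ee_rot: [[0.988, 0.092, -0.124], [0.092, -0.996, -0.011], [-0.124, -0.0, -0.992]]
wrist_force: [-1.8, 0.4, 3.3]
gripper_width: 0.268
time_s: 15.75
tcp_pos: [0.5562, -0.0119, 0.0118]
ee_rot: [[0.988, 0.093, -0.123], [0.092, -0.996, -0.011], [-0.124, -0.0, -0.992]]
wrist_force: [-2.8, 0.8, 8.7]
gripper_width: 0.263
```

Contact. Release, wait, rise.

```bash
python3 -m crank '[[0.1,[0,0,-0.01],[0,0,0]],[0.1,[0,0,0],[0,0,0]],[0.1,[0,0,0],[0,0,0]],[0.1,[0,0,0],[0,0,0]],[0.1,[-0.02,0,-0.2],[0,0,0]],[0.1,[-0.04,0,-0.4],[0,0,0]],[0.1,[-0.05,0,-0.45],[0,0,0]],[0.1,[-0.05,0,-0.45],[0,0,0]]]'
python3 - <<'E'
from lp import *
w=r.capture("wrist");pickle.dump(w,open("c3.pkl","wb"));cv2.imwrite("pics/c3.png",cv2.resize(w["img"],None,fx=1.5,fy=1.5))
J();go(*rackC(58,20,15,60,80))
E
```

```text
time_s: 16.55
tcp_pos: [0.5586, -0.0118, 0.1633]
ee_rot: [[0.988, 0.092, -0.124], [0.091, -0.996, -0.011], [-0.125, -0.0, -0.992]]
wrist_force: [1.1, 0.0, -0.9]
gripper_width: 0.448
J [ 14.7  21.7  -7.6  -1.1 -66.9  81.2] F [ 1.6 -0.3  5.8] g 0.449
t 16.6 at [ 0.5636 -0.0118  0.1721] shift(tool,unit) [-0.768 -2.993  0.742] turn(unit) [ 0.355  0.549 -0.301]
rows>= 7.062410088618761
n 8 per-row screw shift [-0.076 -0.371  0.121] turn [ 0.0443  0.0686 -0.0377]
```

View pics/c3.png

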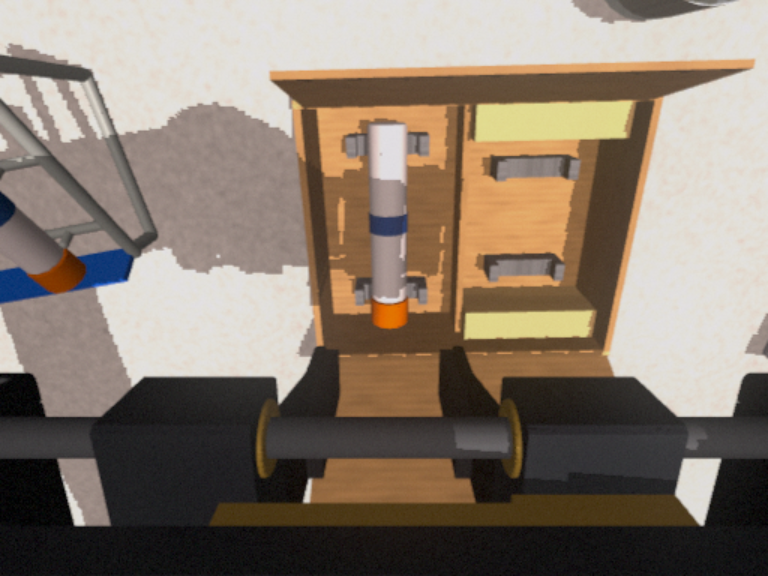

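Run:
```python
from lp import *
go(*rackC(56,20,15,60,80,40))
```

```text
t 16.6 at [ 0.5636 -0.0118  0.1721] shift(tool,unit) [-0.808 -2.973  0.344] turn(unit) [ 0.355  0.549 -0.301]
rows>= 6.8896871606828896
n 7 per-row screw shift [-0.083 -0.429  0.081] turn [ 0.0507  0.0784 -0.0431]
```

```bash
python3 -m crank '[[0.15,[-0.1,-0.2,0],[0.02,0.03,-0.02]],[0.15,[-0.08,-0.4,0.06],[0.05,0.07,-0.04]],[0.15,[-0.08,-0.4,0.07],[0.05,0.075,-0.04]],[0.15,[-0.08,-0.4,0.08],[0.05,0.075,-0.04]],[0.15,[-0.08,-0.4,0.08],[0.05,0.075,-0.04]],[0.15,[-0.08,-0.4,0.08],[0.05,0.075,-0.04]],[0.15,[-0.08,-0.4,0.08],[0.05,0.075,-0.04]],[0.15,[-0.06,-0.3,0.06],[0.03,0.05,-0.03]]]'
python3 -m crank '[[0.15,[0,0,0],[0,0,0]]]'
python3 - <<'E'
from lp import *
J();go(*rackC(56,20,15,60,60,0))
E
```

```text
time_s: 17.4
tcp_pos: [0.4432, 0.268, 0.144]
ee_rot: [[0.918, 0.329, 0.222], [0.246, -0.911, 0.332], [0.311, -0.25, -0.917]]
wrist_force: [-0.1, 0.4, 0.1]
gripper_width: 0.423
time_s: 17.5
tcp_pos: [0.4418, 0.2679, 0.1433]
ee_rot: [[0.918, 0.332, 0.219], [0.25, -0.91, 0.331], [0.309, -0.249, -0.918]]
wrist_force: [0.4, -0.7, -0.1]
gripper_width: 0.429
J [ 46.6   7.8 -33.2  -8.9 -26.2  68.2] F [ 0.4 -0.7 -0.1] g 0.429
t 17.5 at [0.4418 0.2679 0.1433] shift(tool,unit) [0.191 0.064 0.448] turn(unit) [-0.001  0.042 -0.019]
rows>= 1.090344641314871
n 2 per-row screw shift [0.093 0.032 0.225] turn [-0.0005  0.0208 -0.0093]
```

```bash
python3 -m crank '[[0.15,[0.093,0.032,0.225],[0,0.02,-0.009]],[0.15,[0.093,0.032,0.225],[0,0.02,-0.009]],[0.15,[0,0,0],[0,0,0]],[0.15,[0,0,0],[0,0,0]]]'
python3 - <<'E'
from lp import *
w=r.capture("wrist");pickle.dump(w,open("s1.pkl","wb"));cv2.imwrite("pics/s1.png",cv2.resize(w["img"],None,fx=1.5,fy=1.5))
J();go(*rackC(56,20,15,15,0))
def sl(d,y,n): return (-40+d*np.cos(np.pi/6)-n*.5,y,45+d*.5+n*np.cos(np.pi/6))
m=np.array([sl(90,58,12),sl(110,-58,12),sl(18,58,13),sl(18,-58,13),(21,98,178)])/1000
print((proj(w,W(P["rack"],m))*1.5).round(0).tolist())
E
```

```text
time_s: 17.9
tcp_pos: [0.474, 0.2798, 0.1067]
ee_rot: [[0.907, 0.339, 0.249], [0.248, -0.909, 0.336], [0.34, -0.244, -0.908]]
wrist_force: [0.1, -0.4, 0.0]
gripper_width: 0.424
J [ 45.1  13.7 -32.3 -10.5 -19.7  71.9] F [-0.8  1.1 -0.3] g 0.422
t 17.95 at [0.4741 0.28   0.1074] shift(tool,unit) [0.538 0.026 0.655] turn(unit) [ 0.001 -0.001 -0.007]
rows>= 1.8851044568707034
n 2 per-row screw shift [0.269 0.014 0.328] turn [ 0.0006 -0.0004 -0.0033]
[[375.0, 121.0], [698.0, 52.0], [384.0, 276.0], [643.0, 293.0], [158.0, 48.0]]
```

View pics/s1.png

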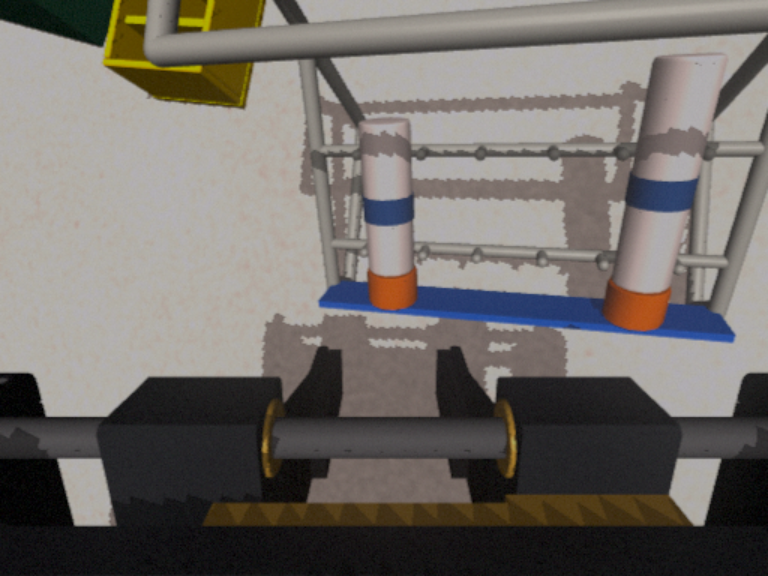

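Run:
```python
from lp import *
w=pickle.load(open("s1.pkl","rb"))
def sl(d,y,n): return (-40+d*np.cos(np.pi/6)-n*.5,y,45+d*.5+n*np.cos(np.pi/6))
for y in(50,52,54,56): print(y,(proj(w,W(P["rack"],np.array([sl(90,y,12),sl(18,y,13),sl(0,y,12)])/1000))*1.5).round(0).tolist())
go(*rackC(53.5,20,15,15,0))
```

```text
50 [[393.0, 120.0], [399.0, 277.0], [401.0, 308.0]]
52 [[389.0, 121.0], [395.0, 277.0], [397.0, 308.0]]
54 [[384.0, 121.0], [391.0, 276.0], [394.0, 307.0]]
56 [[379.0, 121.0], [388.0, 276.0], [390.0, 307.0]]
t 17.95 at [0.4741 0.28   0.1074] shift(tool,unit) [0.538 0.05  0.649] turn(unit) [ 0.001 -0.001 -0.007]
rows>= 1.8766821353276941
n 2 per-row screw shift [0.269 0.026 0.324] turn [ 0.0006 -0.0004 -0.0033]
```

```bash
python3 -m crank '[[0.15,[0.12,0.02,0.12],[0,0,-0.003]],[0.15,[0.21,0.015,0.21],[0,0,-0.004]],[0.15,[0.2,0.015,0.2],[0,0,0]],[0.15,[0.008,0,0.11],[0,0,0]],[0.15,[0,0,0],[0,0,0]],[0.15,[0,0,0],[0,0,0]]]'
python3 - <<'E'
from lp import *
w=r.capture("wrist");pickle.dump(w,open("s2.pkl","wb"));cv2.imwrite("pics/s2.png",cv2.resize(w["img"],None,fx=1.5,fy=1.5))
J();go(*rackC(53.5,20,15,0,0))
E
```

```text
time_s: 18.55
tcp_pos: [0.5394, 0.3103, 0.0665]
ee_rot: [[0.905, 0.345, 0.249], [0.253, -0.907, 0.337], [0.342, -0.242, -0.908]]
wrist_force: [-0.8, -0.0, -0.3]
gripper_width: 0.426
J [ 41.8  23.2 -23.4 -14.8 -19.6  79.3] F [0.1 0.4 0.7] g 0.427
t 18.6 at [0.5394 0.3104 0.0669] shift(tool,unit) [0.009 0.006 0.165] turn(unit) [ 0.001 -0.001  0.001]
rows>= 0.3684267296213387
n 1 per-row screw shift [0.009 0.006 0.165] turn [ 0.0006 -0.0007  0.0012]
```

View pics/s2.png

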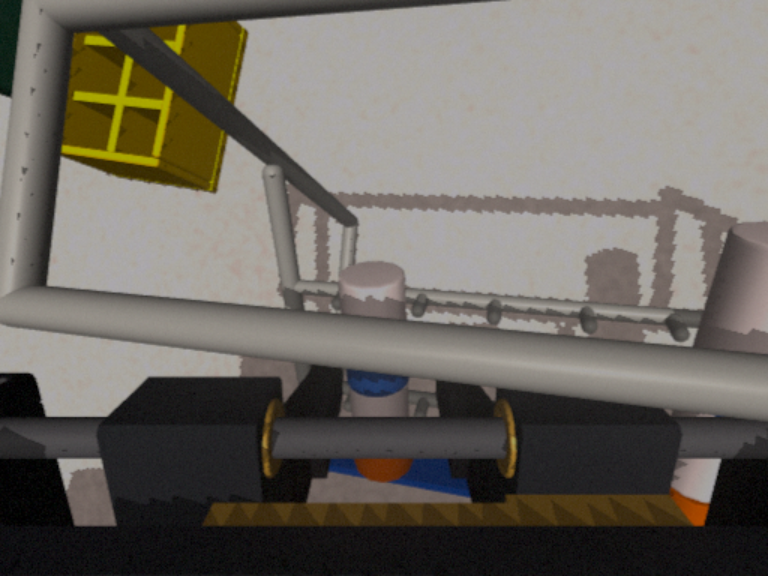

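```bash
python3 -m crank '[[0.15,[0.005,-0.005,0.07],[0,0,0]],[0.15,[0.005,0,0.085],[0,0,0]],[0.15,[0,0,0],[0,0,0]],[1,[0,0,0],[0,0,0]],[1,[0,0,0],[0,0,0]],[1,[0,0,0],[0,0,0]],[1,[0,0,0],[0,0,0]]]'
python3 - <<'E'
from lp import *
J();go(*rackC(53.5,20,15,0,0));go(*rackC(53.5,20,15,0,18,31))
E
```

```text
time_s: 19.3
tcp_pos: [0.5445, 0.3184, 0.0534]
ee_rot: [[0.904, 0.347, 0.249], [0.254, -0.906, 0.339], [0.344, -0.243, -0.907]]
wrist_force: [-3.6, 5.2, 0.5]
gripper_width: 0.266
J [ 42.   25.1 -22.6 -15.6 -18.5  80.1] F [-3.6  5.2  0.5] g 0.266
t 19.3 at [0.5445 0.3184 0.0534] shift(tool,unit) [-0.011  0.028  0.003] turn(unit) [-0.001 -0.002  0.003]
rows>= 0.06833039044827714
n 1 per-row screw shift [-0.011  0.028  0.003] turn [-0.0013 -0.0015  0.0028]
t 19.3 at [0.5445 0.3184 0.0534] shift(tool,unit) [-0.074 -0.063 -0.338] turn(unit) [-0.001 -0.002  0.003]
rows>= 0.7810529496407671
n 1 per-row screw shift [-0.074 -0.063 -0.338] turn [-0.0013 -0.0015  0.0028]
```

```bash
python3 -m crank '[[1,[-0.02,-0.02,-0.08],[0,0,0]],[1,[-0.025,-0.03,-0.12],[0,0,0]],[1,[-0.03,-0.035,-0.14],[0,0,0]],[1,[0,0,0],[0,0,0]],[1,[-0.25,-0.027,-0.1],[0,0,0]],[1,[-0.25,-0.027,-0.1],[0,0,0]],[1,[-0.25,-0.027,-0.1],[0,0,0]],[1,[0,0,0],[0,0,0]]]'
python3 - <<'E'
from lp import *
w=r.capture("wrist")
cv2.imwrite("pics/s3.png",cv2.resize(w["img"],None,fx=1.5,fy=1.5))
J();go(*place("gauge",0,0,28,48,90,-10,170,zo=17))
E
```

```text
time_s: 20.1
tcp_pos: [0.4448, 0.2868, 0.0857]
ee_rot: [[0.906, 0.345, 0.246], [0.255, -0.907, 0.335], [0.339, -0.241, -0.909]]
wrist_force: [-0.3, 0.3, -0.6]
gripper_width: 0.264
J [ 49.   14.1 -37.3  -8.1 -14.   66.8] F [ 0.2  0.5 -0.4] g 0.27
t 20.15 at [0.4469 0.2884 0.0866] shift(tool,unit) [-0.095  6.013 -2.68 ] turn(unit) [-0.351 -0.617  0.41 ]
rows>= 14.630979534458094
n 15 per-row screw shift [ 0.018  0.422 -0.126] turn [-0.0234 -0.0411  0.0273]
```

View pics/s3.png

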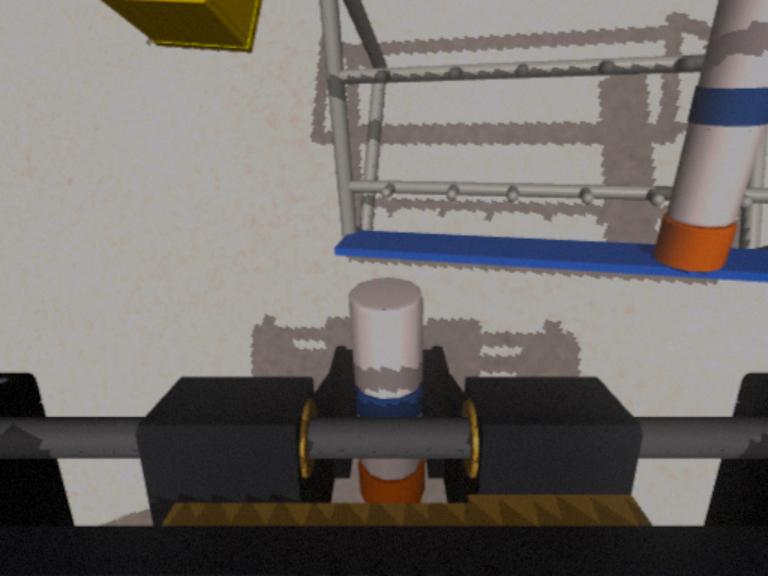

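```bash
python3 -m crank '[[1,[0.13,-0.09,-0.33],[0,0,0]],[1,[0.14,-0.1,-0.37],[0,0,0]],[1,[0.14,-0.1,-0.37],[0,0,0]],[1,[0.14,-0.1,-0.37],[0,0,0]],[1,[0,0,0],[0,0,0]]]'
python3 - <<'E'
from lp import *
J();go(*place("gauge",0,0,28,47.5,90,-10,200,zo=17,psi=-1))
E
```

```text
time_s: 20.65
tcp_pos: [0.4525, 0.2928, 0.254]
ee_rot: [[0.9, 0.349, 0.26], [0.25, -0.904, 0.347], [0.356, -0.247, -0.901]]
wrist_force: [1.3, 0.2, -0.1]
gripper_width: 0.271
J [ 49.1   1.1 -25.4  -2.9 -37.9  61.1] F [ 1.3  0.2 -0.1] g 0.271
t 20.65 at [0.4525 0.2928 0.254 ] shift(tool,unit) [-0.615  6.354 -1.514] turn(unit) [-0.364 -0.632  0.433]
rows>= 14.578703658136817
n 15 per-row screw shift [ 0.009  0.439 -0.037] turn [-0.0242 -0.0421  0.0289]
```

```bash
python3 -m crank '[[1,[0.009,0.3,-0.03],[-0.024,-0.042,0.029]],[1,[0.009,0.43,-0.037],[-0.024,-0.042,0.029]],[1,[0.009,0.43,-0.037],[-0.024,-0.042,0.029]],[1,[0.009,0.43,-0.037],[-0.024,-0.042,0.029]],[1,[0.009,0.43,-0.037],[-0.024,-0.042,0.029]],[1,[0.009,0.43,-0.037],[-0.024,-0.042,0.029]],[1,[0.009,0.43,-0.037],[-0.024,-0.042,0.029]],[1,[0.009,0.43,-0.037],[-0.024,-0.042,0.029]]]'
python3 - <<'E'
from lp import *
J();go(*place("gauge",0,0,28,47.5,90,-10,180,zo=17,psi=-1))
E
```

```text
time_s: 21.45
tcp_pos: [0.5366, -0.0301, 0.2084]
ee_rot: [[0.988, 0.148, 0.034], [0.142, -0.98, 0.141], [0.054, -0.134, -0.989]]
wrist_force: [0.4, 0.6, 0.3]
gripper_width: 0.265
J [  9.4  13.7 -10.9  -8.7 -62.3  92.8] F [0.4 0.6 0.3] g 0.265
t 21.45 at [ 0.5366 -0.0301  0.2084] shift(tool,unit) [-0.038  3.215 -0.265] turn(unit) [-0.16  -0.279  0.197]
rows>= 7.168554474217983
n 8 per-row screw shift [ 0.02   0.403 -0.011] turn [-0.02   -0.0348  0.0246]
```

```bash
python3 -m crank '[[1,[0.02,0.41,-0.011],[-0.02,-0.035,0.025]],[1,[0.02,0.41,-0.011],[-0.02,-0.035,0.025]],[1,[0.02,0.41,-0.011],[-0.02,-0.035,0.025]],[1,[0.02,0.41,-0.011],[-0.02,-0.035,0.025]],[1,[0.02,0.41,-0.011],[-0.02,-0.035,0.025]],[1,[0.02,0.41,-0.011],[-0.02,-0.035,0.025]],[1,[0.02,0.36,-0.011],[-0.02,-0.035,0.025]],[1,[0,0,0],[0,0,0]]]'
python3 - <<'E'
from lp import *
J();go(*place("gauge",0,0,28,47.5,90,-10,70,zo=17,psi=-1))
E
```

```text
time_s: 22.25
tcp_pos: [0.5763, -0.3108, 0.1885]
ee_rot: [[0.989, 0.014, -0.149], [0.017, -1.0, 0.016], [-0.149, -0.019, -0.989]]
wrist_force: [0.2, 0.5, -0.2]
gripper_width: 0.27
J [-13.7  30.5   8.4   1.2 -76.5 104.2] F [ 0.2  0.5 -0.2] g 0.27
t 22.25 at [ 0.5763 -0.3108  0.1885] shift(tool,unit) [0.185 0.406 1.05 ] turn(unit) [-0.021 -0.032  0.018]
rows>= 2.534582402771281
n 3 per-row screw shift [0.065 0.133 0.35 ] turn [-0.007  -0.0106  0.0058]
```

```bash
python3 -m crank '[[1,[0.05,0.13,0.2],[-0.007,-0.01,0.006]],[1,[0.05,0.13,0.3],[-0.007,-0.01,0.006]],[1,[0.05,0.13,0.3],[-0.007,-0.01,0.006]],[1,[0.03,0.01,0.25],[0,0,0]],[1,[0,0,0],[0,0,0]],[1,[0,0,0],[0,0,0]]]'
python3 - <<'E'
from lp import *
w=r.capture("wrist")
cv2.imwrite("pics/s4.png",cv2.resize(w["img"],None,fx=1.5,fy=1.5))
w=r.capture("side");cv2.imwrite("pics/s4s.png",cv2.resize(w["img"][250:384,280:400],None,fx=5,fy=5,interpolation=cv2.INTER_CUBIC)[:600,:800])
J();go(*place("gauge",0,0,28,47.5,90,-10,20,zo=17,psi=-1))
E
```

```text
time_s: 22.85
tcp_pos: [0.5777, -0.3455, 0.0836]
ee_rot: [[0.985, 0.009, -0.171], [0.009, -1.0, -0.001], [-0.171, -0.0, -0.985]]
wrist_force: [-0.4, -0.8, 0.1]
gripper_width: 0.269
J [-15.9  37.2   4.3   3.  -66.3 104.9] F [0.8 0.5 0. ] g 0.264
t 22.95 at [ 0.5789 -0.3458  0.0859] shift(tool,unit) [0.096 0.036 0.537] turn(unit) [ 0.003 -0.008  0.007]
rows>= 1.2160197235210306
n 2 per-row screw shift [0.049 0.018 0.269] turn [ 0.0013 -0.0042  0.0033]
```

View pics/s4.png

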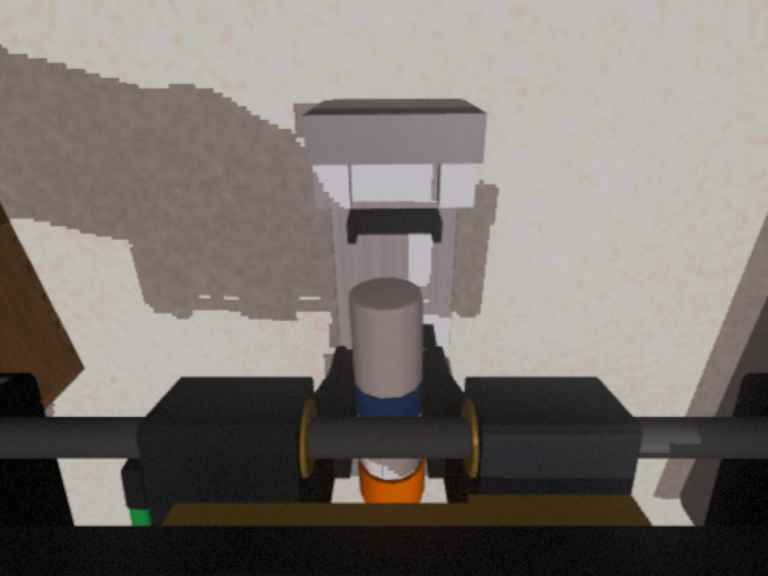

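View pics/s4s.png

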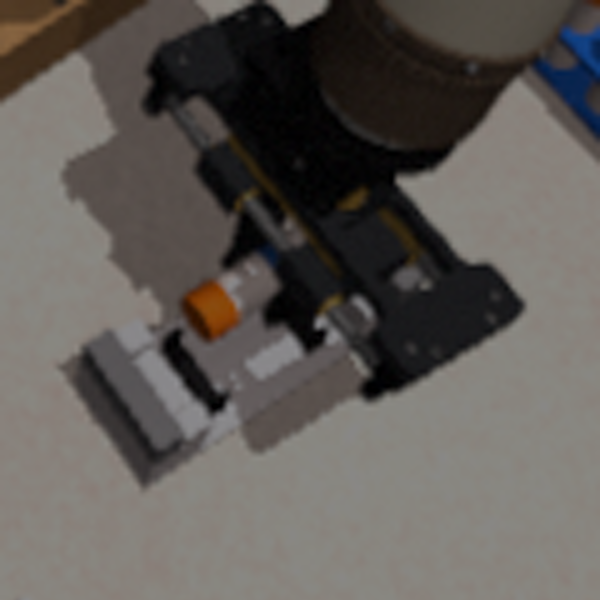

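Run:
```python
from tubefit import *
run([(90,12,(387,286)),(18,13,(392,470)),(49,12,(389,402))],[(90,72)])
```

```text
gd 45.7 tilt 5.3 psi -1.2 y0 2.0 z0 -13.2 sd/px [0.0013 0.0256 0.0098 0.0003 0.0018] [-0.2  0.9 -0.3  1.   0.5 -1.9  0.6]
```

```bash
python3 -m crank '[[1,[0.045,0.035,0.2],[0.003,-0.008,0.007]],[1,[0.04,0,0.25],[0,0,0]],[1,[0.01,0,0.08],[0,0,0]],[1,[0,0,0],[0,0,0]],[1,[0,0,0],[0,0,0]]]'
python3 - <<'E'
from lp import *
J();go(*place("gauge",0,0,28,46.5,90,-10,0,zo=17,psi=-1))
w=r.capture("side");cv2.imwrite("pics/s5s.png",cv2.resize(w["img"][250:384,280:400],None,fx=5,fy=5,interpolation=cv2.INTER_CUBIC)[:600,:800])
E
```

```text
time_s: 23.45
tcp_pos: [0.5785, -0.3495, 0.0312]
ee_rot: [[0.985, 0.002, -0.175], [0.002, -1.0, 0.0], [-0.175, -0.001, -0.985]]
wrist_force: [0.4, 0.3, -0.8]
gripper_width: 0.266
J [-16.2  40.8   2.3   3.2 -61.3 104.6] F [ 0.4  0.3 -0.8] g 0.266
t 23.45 at [ 0.5785 -0.3495  0.0312] shift(tool,unit) [ 0.035 -0.001  0.197] turn(unit) [-0.001  0.002 -0.001]
rows>= 0.4441880364888602
n 1 per-row screw shift [ 0.035 -0.001  0.197] turn [-0.001   0.0018 -0.0011]
```

View pics/s5s.png

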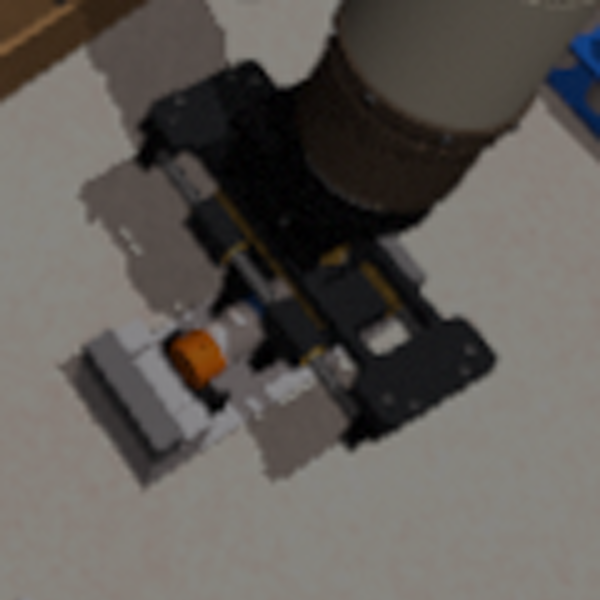

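```bash
python3 -m crank '[[1,[0.017,0,0.05],[0,0,0]],[1,[0.017,0,0.06],[0,0,0]],[1,[0,0,0.04],[0,0,0]],[1,[0,0,0.02],[0,0,0]],[1,[0,0,0],[0,0,0]]]'; python3 -m crank '[[1,[0,0,0.015],[0,0,0]],[1,[0,0,0],[0,0,0]]]'
```

```text
time_s: 24.0
tcp_pos: [0.5777, -0.349, 0.0124]
ee_rot: [[0.984, 0.002, -0.177], [0.002, -1.0, 0.002], [-0.177, -0.002, -0.984]]
wrist_force: [-0.4, 0.6, -0.5]
gripper_width: 0.268
time_s: 24.2
tcp_pos: [0.5779, -0.3492, 0.0116]
ee_rot: [[0.984, 0.002, -0.176], [0.002, -1.0, 0.001], [-0.176, -0.001, -0.984]]
wrist_force: [0.1, -0.3, -0.7]
gripper_width: 0.265
```

```bash
python3 -m crank '[[1,[0,0,0.01],[0,0,0]],[1,[0,0,0],[0,0,0]]]'
```

```text
time_s: 24.4
tcp_pos: [0.578, -0.3492, 0.0112]
ee_rot: [[0.984, 0.002, -0.176], [0.002, -1.0, 0.001], [-0.176, -0.001, -0.984]]
wrist_force: [-1.0, 1.3, 2.0]
gripper_width: 0.27
```

```bash
python3 -m crank '[[0.15,[0,0,0],[0,0,0]],[0.15,[0,0,0],[0,0,0]],[0.15,[0,0,0],[0,0,0]],[0.15,[0,0,0],[0,0,0]],[0.15,[0,0,0],[0,0,0]],[0.15,[0,0,0],[0,0,0]]]'
python3 - <<'E'
from lp import *
w=r.capture("wrist");pickle.dump(w,open("s6.pkl","wb"))
cv2.imwrite("pics/s6.png",cv2.resize(w["img"],None,fx=1.5,fy=1.5))
w=r.capture("side");cv2.imwrite("pics/s6s.png",cv2.resize(w["img"][250:384,280:400],None,fx=5,fy=5,interpolation=cv2.INTER_CUBIC)[:600,:800])
J()
E
```

```text
time_s: 25.0
tcp_pos: [0.5777, -0.3491, 0.0104]
ee_rot: [[0.984, 0.002, -0.177], [0.002, -1.0, 0.001], [-0.177, -0.002, -0.984]]
wrist_force: [-0.6, -0.9, -0.4]
gripper_width: 0.423
J [-16.2  42.    1.4   3.2 -59.2 104.4] F [-0.2 -0.9 -0.6] g 0.425
```

View pics/s6.png

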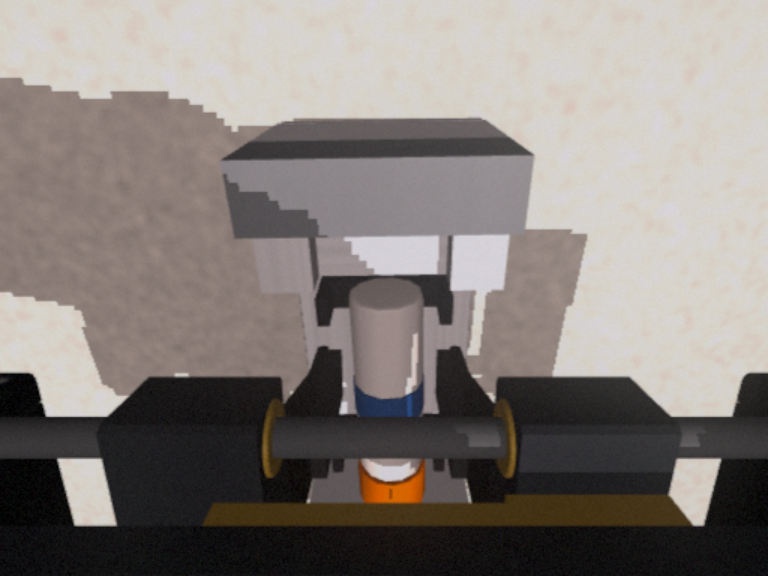

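View pics/s6s.png

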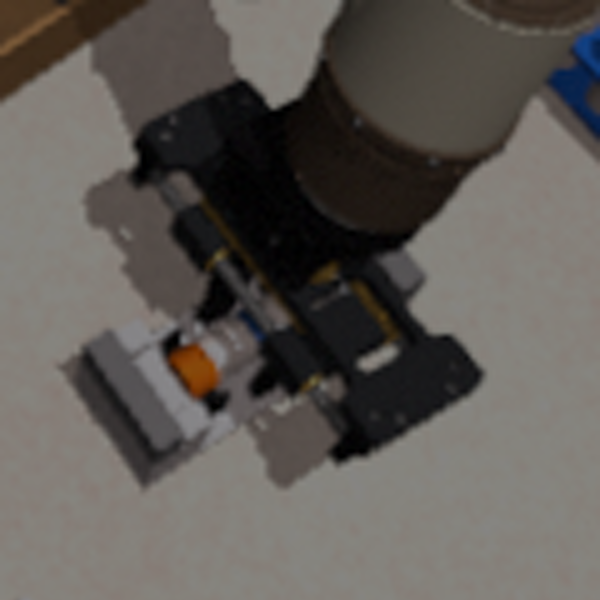

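```bash
python3 -m crank '[[0.15,[0,0,0],[0,0,0]],[0.15,[0,0,0],[0,0,0]],[1,[0,0,0],[0,0,0]],[1,[0,0,0],[0,0,0]],[1,[0,0,0],[0,0,0]],[1,[0,0,0],[0,0,0]]]'
python3 -m crank '[[1,[-0.05,0,-0.28],[0,0,0]],[1,[-0.075,0,-0.42],[0,0,0]],[1,[-0.08,0,-0.45],[0,0,0]],[1,[-0.08,0,-0.45],[0,0,0]],[1,[-0.03,0,-0.2],[0,0,0]],[1,[0,0,0],[0,0,0]]]'
python3 - <<'E'
from lp import *
J();t=place("carton",0,-46,29,46.5,90,-10,160,psi=-1,zo=17);go(*t)
E
```

```text
time_s: 25.7
tcp_pos: [0.5777, -0.3491, 0.0106]
ee_rot: [[0.984, 0.002, -0.176], [0.002, -1.0, 0.001], [-0.176, -0.002, -0.984]]
wrist_force: [-0.9, 0.4, 0.6]
gripper_width: 0.27
time_s: 26.3
tcp_pos: [0.5803, -0.3503, 0.1982]
ee_rot: [[0.986, 0.002, -0.168], [0.002, -1.0, -0.002], [-0.168, 0.002, -0.986]]
wrist_force: [-0.1, -0.2, 0.6]
gripper_width: 0.269
J [-16.2  32.7  12.8   2.9 -79.4 105.6] F [-0.1 -0.2  0.6] g 0.269
t 26.3 at [ 0.5803 -0.3503  0.1982] shift(tool,unit) [ 0.086 -2.471  0.244] turn(unit) [-0.017 -0.007 -0.114]
rows>= 5.52068854873431
n 6 per-row screw shift [ 0.03  -0.411  0.038] turn [-0.0029 -0.0012 -0.0189]
```

```bash
python3 -m crank '[[1,[0.03,-0.35,0.01],[-0.003,-0.001,-0.019]],[1,[0.03,-0.42,0.01],[-0.003,-0.001,-0.019]],[1,[0.03,-0.42,0.01],[-0.003,-0.001,-0.019]],[1,[0.03,-0.42,0.03],[-0.003,-0.001,-0.019]],[1,[0.03,-0.42,0.05],[-0.003,-0.001,-0.019]],[1,[0.03,-0.42,0.1],[-0.003,-0.001,-0.019]],[1,[0,0,0],[0,0,0]],[1,[0,0,0],[0,0,0]]]'
python3 - <<'E'
from lp import *
w=r.capture("wrist");pickle.dump(w,open("c4.pkl","wb"));cv2.imwrite("pics/c4.png",cv2.resize(w["img"],None,fx=1.5,fy=1.5))
J();t=place("carton",0,-46,29,46.5,90,-10,60,psi=-1,zo=17);go(*t)
E
```

```text
time_s: 27.1
tcp_pos: [0.5816, -0.1032, 0.1686]
ee_rot: [[0.979, 0.094, -0.183], [0.093, -0.996, -0.014], [-0.184, -0.004, -0.983]]
wrist_force: [-0.4, -0.0, -0.9]
gripper_width: 0.261
J [  5.4  26.5  -1.1  -0.2 -72.9  90. ] F [-0.3 -0.9 -0.7] g 0.269
t 27.15 at [ 0.582  -0.1042  0.1691] shift(tool,unit) [ 0.198 -0.005  0.948] turn(unit) [-0.004  0.012  0.001]
rows>= 2.1518137107064326
n 3 per-row screw shift [ 0.065 -0.002  0.316] turn [-0.0015  0.0039  0.0004]
```

View pics/c4.png

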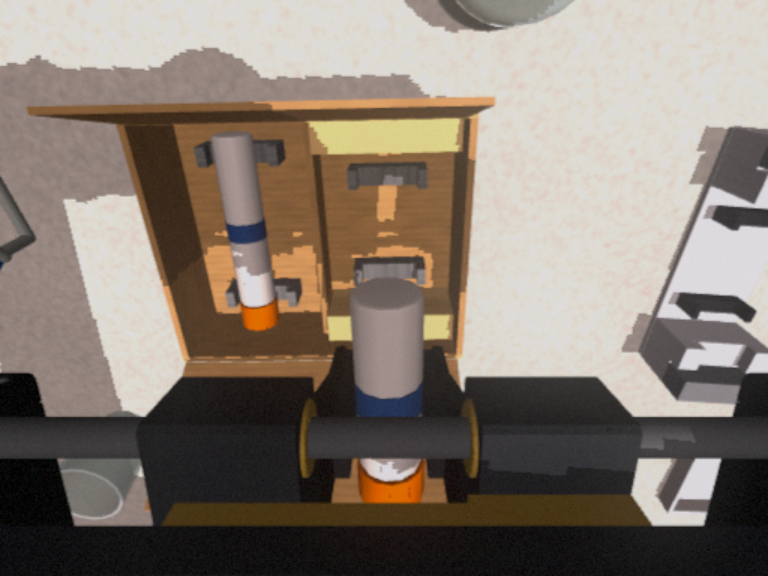

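Run:
```python
from lp import *
w=pickle.load(open("c4.pkl","rb"))
sd=np.array([(34,-46,25),(-34,-46,25),(54,-2,45),(54,-90,45),(-54,-90,45),(-78,-94,62)]);print((proj(w,W(P["carton"],sd/1000))*1.5).round(0).tolist())
px=np.array(unz((0,0),1.5,[(324,154),(460,151),(450,316),(460,356),(189,358),(330,341),(449,338)]));m=[(54,-2,45),(54,-90,45),(-54,-90,45),(-78,-94,62),(-78,94,62),(-74,-2,45),(-74,-90,45)]
p,f=fit([(w,m,px)],P["carton"]);print(p,np.degrees(p[2])%360,f.reshape(-1,2).round(2).tolist(),P["carton"])
```

```text
[[387.0, 179.0], [388.0, 276.0], [309.0, 154.0], [463.0, 152.0], [453.0, 315.0], [461.0, 358.0]]
[ 0.58102466 -0.05702991  6.39149122] 6.205471428918145 [[-10.22, -0.27], [2.02, 0.21], [2.12, -1.16], [0.24, 1.21], [-4.55, 1.84], [-2.37, -0.59], [1.8, 0.49]] [ 0.58049    -0.05737584  6.39309674]
```

```bash
python3 -m crank '[[1,[0.05,0,0.25],[-0.002,0.004,0]],[1,[0.07,0,0.35],[-0.002,0.004,0]],[1,[0.08,0,0.35],[0,0.004,0]],[1,[0.06,0,0.3],[0,0,0]],[1,[0.03,0,0.15],[0,0,0]],[1,[0,0,0],[0,0,0]],[1,[0,0,0],[0,0,0]]]'
python3 - <<'E'
from lp import *
w=r.capture("wrist");pickle.dump(w,open("c5.pkl","wb"));cv2.imwrite("pics/c5.png",cv2.resize(w["img"],None,fx=1.5,fy=1.5))
J();t=place("carton",0,-46,29,46.5,90,-10,0,psi=-1,zo=17);go(*t)
E
```

```text
time_s: 27.85
tcp_pos: [0.5873, -0.1044, 0.0279]
ee_rot: [[0.981, 0.092, -0.169], [0.091, -0.996, -0.016], [-0.17, -0.0, -0.985]]
wrist_force: [0.5, -0.6, 0.8]
gripper_width: 0.266
J [  5.5  34.9  -9.1  -0.  -55.7  89.9] F [ 0.3 -0.6  0.7] g 0.266
t 27.9 at [ 0.5877 -0.1041  0.0286] shift(tool,unit) [-0.007 -0.012  0.167] turn(unit) [ 0.    -0.007  0.001]
rows>= 0.3736090874092994
n 1 per-row screw shift [-0.007 -0.012  0.167] turn [ 0.0001 -0.0067  0.0005]
```

View pics/c5.png

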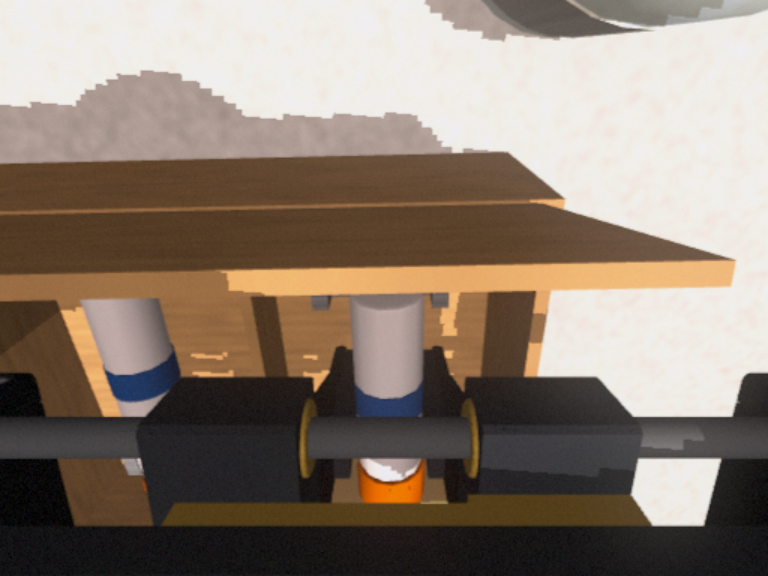

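```bash
python3 -m crank '[[1,[0.01,-0.01,0.07],[0,-0.006,0]],[1,[0.01,0,0.05],[0,0,0]],[1,[0,0,0.02],[0,0,0]],[1,[0,0,0.01],[0,0,0]],[1,[0,0,0],[0,0,0]]]'; python3 -m crank '[[1,[0,0,0.01],[0,0,0]],[1,[0,0,0],[0,0,0]]]'
```

```text
time_s: 28.4
tcp_pos: [0.5855, -0.1026, 0.0119]
ee_rot: [[0.98, 0.093, -0.176], [0.092, -0.996, -0.016], [-0.176, -0.001, -0.984]]
wrist_force: [0.1, 0.5, -0.1]
gripper_width: 0.265
time_s: 28.6
tcp_pos: [0.5857, -0.1026, 0.0114]
ee_rot: [[0.98, 0.093, -0.175], [0.092, -0.996, -0.016], [-0.176, -0.0, -0.984]]
wrist_force: [-0.7, -0.2, 1.5]
gripper_width: 0.268
```

```bash
python3 -m crank '[[1,[0,0,0.012],[0,0,0]],[1,[0,0,0],[0,0,0]]]'
```

```text
time_s: 28.8
tcp_pos: [0.5858, -0.1026, 0.0113]
ee_rot: [[0.98, 0.094, -0.174], [0.092, -0.996, -0.016], [-0.175, -0.0, -0.985]]
wrist_force: [-1.7, 0.8, 7.3]
gripper_width: 0.269
```

```bash
python3 -m crank '[[0.1,[0,0,-0.01],[0,0,0]],[0.1,[0,0,0],[0,0,0]],[0.1,[0,0,0],[0,0,0]],[0.1,[0,0,0],[0,0,0]],[0.1,[-0.04,0,-0.2],[0,0,0]],[0.1,[-0.07,0,-0.4],[0,0,0]],[0.1,[-0.08,0,-0.45],[0,0,0]],[0.1,[-0.08,0,-0.45],[0,0,0]]]'
python3 -m crank '[[0.1,[-0.08,0,-0.45],[0,0,0]],[0.1,[0,0,0],[0,0,0]]]'
python3 - <<'E'
from lp import *
for n in("wrist","side","scene"):
    w=r.capture(n);pickle.dump(w,open(f"e_{n}.pkl","wb"));im=w["img"]
    if n=="wrist": im=cv2.resize(im,None,fx=1.5,fy=1.5)
    elif n=="side": im=cv2.resize(im[160:290,215:345],None,fx=4.6,fy=4.6,interpolation=cv2.INTER_CUBIC)
    else: im=cv2.resize(im[140:260,150:300],None,fx=5,fy=5,interpolation=cv2.INTER_CUBIC)
    cv2.imwrite(f"pics/e_{n}.png",im)
J()
E
```

```text
time_s: 29.6
tcp_pos: [0.5848, -0.1029, 0.1643]
ee_rot: [[0.98, 0.093, -0.177], [0.092, -0.996, -0.016], [-0.178, -0.001, -0.984]]
wrist_force: [0.8, -0.3, 0.2]
gripper_width: 0.446
time_s: 29.8
tcp_pos: [0.5891, -0.1033, 0.2165]
ee_rot: [[0.983, 0.094, -0.161], [0.092, -0.996, -0.017], [-0.161, 0.002, -0.987]]
wrist_force: [-0.1, -0.8, -1.3]
gripper_width: 0.454
J [  5.6  24.8   2.1  -0.1 -77.5  89.8] F [0.3 0.7 0.1] g 0.451
```

View pics/e_wrist.png

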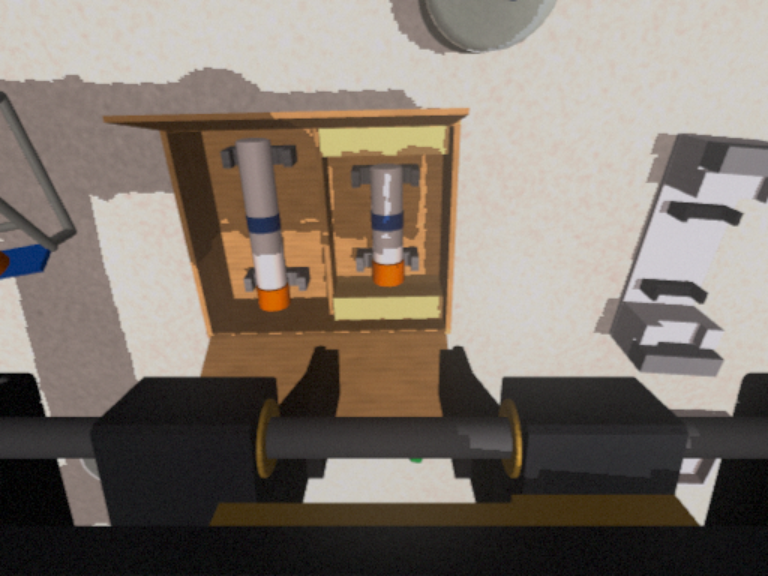

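View pics/e_side.png

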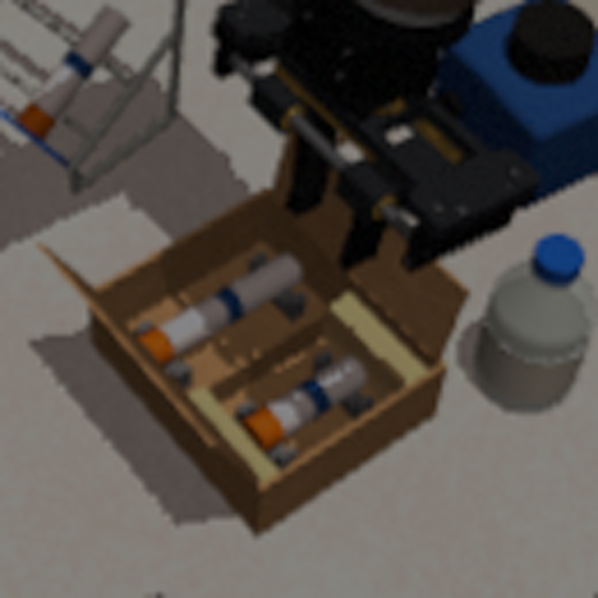

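View pics/e_scene.png

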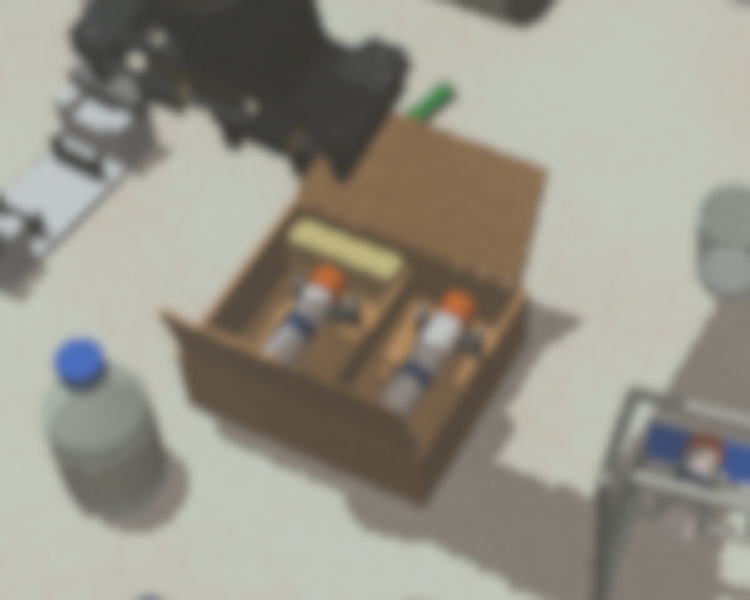

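Run:
```python
from lp import *
w=pickle.load(open("e_wrist.pkl","rb"));S=pickle.load(open("e_scene.pkl","rb"));D=pickle.load(open("e_side.pkl","rb"))
c=P["carton"]
inn=lambda t,y:np.array([76-66*np.cos(t),y,63.5+66*np.sin(t)])/1000
out=lambda t,y:np.array([-76+90*np.cos(t),y,66.5+90*np.sin(t)])/1000
for t in np.radians([80,90,100,110,120,130,140]):
    print(round(np.degrees(t)),(proj(w,W(c,[inn(t,88),inn(t,-88)]))*1.5).round(0).tolist(),"S out",((proj(S,W(c,[out(t,90)]))-[150,140])*5).round(0).tolist(),"D out",((proj(D,W(c,[out(t,90),out(t,-90)]))-[215,160])*4.6).round(0).tolist(),"S in",((proj(S,W(c,[inn(t,88),inn(t,-88)]))-[150,140])*5).round(0).tolist())
```

```text
80 [[117.0, 169.0], [466.0, 163.0]] S out [[508.0, 215.0]] D out [[106.0, 197.0], [284.0, 393.0]] S in [[414.0, 379.0], [177.0, 278.0]]
90 [[109.0, 146.0], [468.0, 140.0]] S out [[519.0, 197.0]] D out [[86.0, 207.0], [263.0, 405.0]] S in [[405.0, 392.0], [167.0, 289.0]]
100 [[103.0, 121.0], [469.0, 114.0]] S out [[530.0, 183.0]] D out [[65.0, 220.0], [241.0, 420.0]] S in [[396.0, 407.0], [157.0, 303.0]]
110 [[100.0, 96.0], [469.0, 89.0]] S out [[540.0, 171.0]] D out [[45.0, 235.0], [220.0, 437.0]] S in [[388.0, 423.0], [148.0, 318.0]]
120 [[99.0, 71.0], [469.0, 64.0]] S out [[549.0, 164.0]] D out [[27.0, 252.0], [200.0, 456.0]] S in [[380.0, 440.0], [140.0, 334.0]]
130 [[101.0, 49.0], [468.0, 42.0]] S out [[558.0, 160.0]] D out [[11.0, 271.0], [182.0, 476.0]] S in [[373.0, 457.0], [133.0, 351.0]]
140 [[105.0, 30.0], [466.0, 24.0]] S out [[564.0, 160.0]] D out [[-3.0, 290.0], [166.0, 496.0]] S in [[367.0, 474.0], [128.0, 368.0]]
```

```bash
cat >> lp.py <<'E'
def cpose(x,y,z,b=0):
    return W(P["carton"],np.array([x,y,z])/1000)[0],lean(P["carton"][2],np.radians(b))
def cat():
    s=r.sense();p=P["carton"];d=Rz(p[2]).T@(s["tcp_pos"]-[p[0],p[1],0]);print("carton-frame TCP mm",(d*1000).round(1),"F",s["wrist_force"].round(1),"t",s["time_s"])
E
python3 - <<'E'
from sol import *
cat();go(*cpose(130,20,180));go(*cpose(130,20,106))
for q in((130,106),(41,65),(-150,130),(-21,68)):
    p,R=cpose(q[0],20,q[1]);print(q,p,[j.round(0).astype(int).tolist() for j in allik(p,R,15)])
E
```

```text
carton-frame TCP mm [ -0.7 -45.4 208.4] F [0.3 0.7 0.1] t 29.95
t 29.95 at [ 0.5848 -0.1026  0.2084] shift(tool,unit) [ 1.325 -0.676  0.052] turn(unit) [-0.004  0.226 -0.022]
rows>= 3.3081985622767967
n 4 per-row screw shift [ 0.331 -0.167  0.035] turn [-0.0009  0.0566 -0.0054]
t 29.95 at [ 0.5848 -0.1026  0.2084] shift(tool,unit) [ 1.456 -0.675  0.78 ] turn(unit) [-0.004  0.226 -0.022]
rows>= 3.965528232127071
n 4 per-row screw shift [ 0.352 -0.167  0.219] turn [-0.0009  0.0566 -0.0054]
(130, 106) [ 0.70751175 -0.02323679  0.106     ] [[11, 35, 5, 0, -60, 85]]
(41, 65) [ 0.61904879 -0.03299923  0.065     ] [[12, 30, -11, 0, -49, 84]]
(-150, 130) [ 0.42920132 -0.05395007  0.13      ] [[15, 9, -33, 0, -48, 82]]
(-21, 68) [ 0.55742291 -0.03980002  0.068     ] [[13, 25, -20, 0, -45, 84]]
```

```bash
python3 -m crank '[[1,[0.25,-0.14,0],[0,0.05,-0.005]],[1,[0.33,-0.17,0.035],[0,0.057,-0.005]],[1,[0.33,-0.17,0.035],[0,0.057,-0.005]],[1,[0.33,-0.17,0.035],[0,0.057,-0.005]],[1,[0.09,-0.03,0],[0,0,0]],[1,[0,0,0.25],[0,0,0]],[1,[0,0,0],[0,0,0]],[1,[0,0,0],[0,0,0]]]'
python3 - <<'E'
from lp import *
J();cat();go(*cpose(130,20,106))
w=r.capture("wrist");cv2.imwrite("pics/f1.png",cv2.resize(w["img"],None,fx=1.5,fy=1.5))
E
```

```text
time_s: 30.75
tcp_pos: [0.708, -0.0226, 0.1585]
ee_rot: [[0.994, 0.108, -0.008], [0.108, -0.994, 0.001], [-0.008, -0.001, -1.0]]
wrist_force: [0.3, -0.3, 0.5]
gripper_width: 0.008
J [ 11.2  32.9   9.1  -0.1 -66.7  85.1] F [ 0.3 -0.3  0.5] g 0.008
carton-frame TCP mm [130.5  20.6 158.5] F [ 0.3 -0.3  0.5] t 30.75
t 30.75 at [ 0.708  -0.0226  0.1585] shift(tool,unit) [-0.001  0.007  0.525] turn(unit) [-0.002  0.01  -0.002]
rows>= 1.1656995240696946
n 2 per-row screw shift [-0.001  0.003  0.262] turn [-0.0009  0.0048 -0.0009]
```

View pics/f1.png

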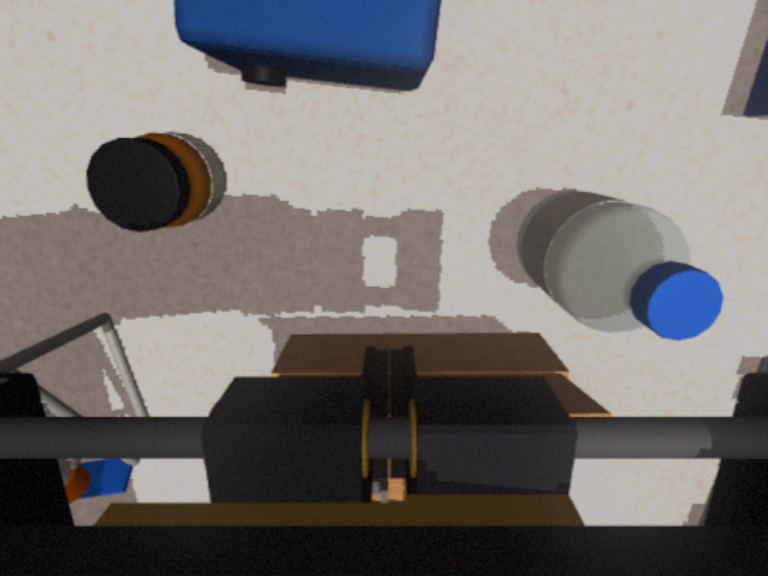

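```bash
python3 -m crank '[[1,[0,0.003,0.26],[0,0.005,0]],[1,[0,0.003,0.26],[0,0.005,0]],[1,[0,0,0],[0,0,0]],[1,[-0.2,0,0],[0,0,0]],[1,[-0.12,0,0],[0,0,0]],[1,[-0.11,0,0],[0,0,0]],[1,[-0.1,0,0],[0,0,0]]]'
python3 - <<'E'
from lp import *
cat()
E
```

```text
time_s: 31.5
tcp_pos: [0.6579, -0.0284, 0.1106]
ee_rot: [[0.994, 0.109, 0.01], [0.109, -0.994, 0.003], [0.01, -0.001, -1.0]]
wrist_force: [2.2, -0.5, -0.3]
gripper_width: -0.002
carton-frame TCP mm [ 80.1  20.3 110.6] F [ 2.2 -0.5 -0.3] t 31.5
```

```bash
python3 -m crank '[[1,[-0.13,0,0.04],[0,0,0]],[1,[-0.09,0,0.06],[0,0,0]],[1,[-0.08,0,0.1],[0,0,0]],[1,[-0.04,0,0.09],[0,0,0]],[1,[-0.02,0,0.08],[0,0,0]],[1,[0,0,0],[0,0,0]]]'
python3 - <<'E'
from lp import *
cat();w=r.capture("wrist");cv2.imwrite("pics/f2.png",cv2.resize(w["img"],None,fx=1.5,fy=1.5))
w=r.capture("side");im=w["img"];cv2.imwrite("pics/f2s.png",cv2.resize(im[160:290,215:345],None,fx=4.6,fy=4.6,interpolation=cv2.INTER_CUBIC))
E
```

```text
time_s: 32.1
tcp_pos: [0.62, -0.0322, 0.0696]
ee_rot: [[0.994, 0.108, 0.002], [0.108, -0.994, 0.002], [0.003, -0.002, -1.0]]
wrist_force: [-0.2, 0.2, 0.1]
gripper_width: 0.003
carton-frame TCP mm [42.  20.7 69.6] F [-0.2  0.2  0.1] t 32.1
```

View pics/f2s.png

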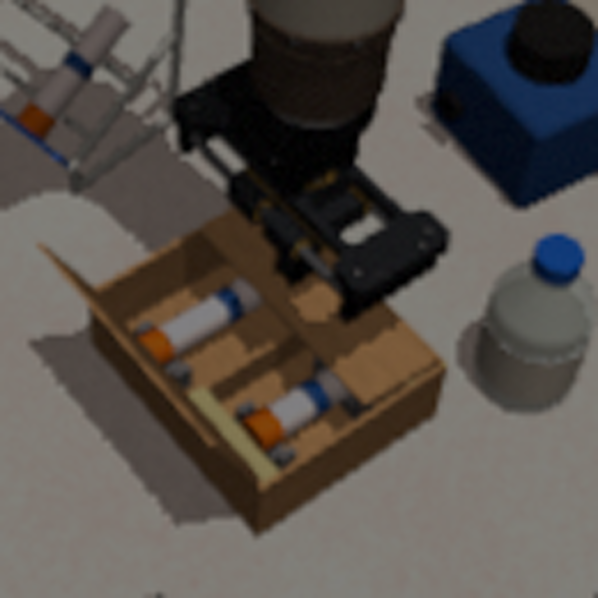

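View pics/f2.png

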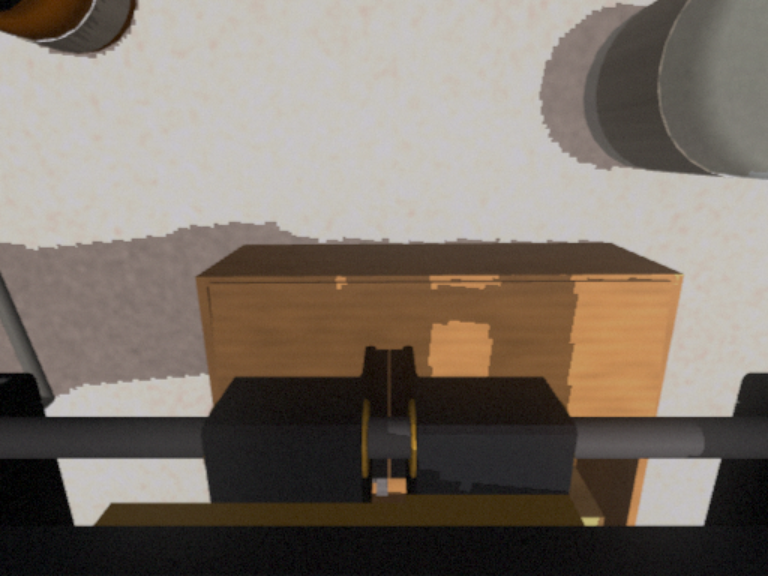

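Nearly closed. Press down gently.

```bash
python3 -m crank '[[1,[-0.1,0,0],[0,0,0]],[1,[-0.05,0,0.03],[0,0,0]],[1,[0,0,0.02],[0,0,0]],[1,[0,0,0],[0,0,0]]]'; python3 -m crank '[[1,[0,0,0.015],[0,0,0]],[1,[0,0,0],[0,0,0]]]'
```

```text
time_s: 32.6
tcp_pos: [0.6051, -0.0337, 0.0655]
ee_rot: [[0.994, 0.109, 0.003], [0.109, -0.994, 0.002], [0.003, -0.002, -1.0]]
wrist_force: [-0.5, -1.1, 1.7]
gripper_width: 0.008
time_s: 32.8
tcp_pos: [0.6052, -0.0337, 0.0652]
ee_rot: [[0.994, 0.109, 0.003], [0.109, -0.994, 0.002], [0.003, -0.002, -1.0]]
wrist_force: [-4.3, 1.0, 9.1]
gripper_width: 0.002
```

```bash
python3 -m crank '[[1,[0,0,0.015],[0,0,0]],[1,[0,0,0],[0,0,0]]]'; python3 -c "
from lp import *
cat()"
```

```text
time_s: 33.0
tcp_pos: [0.6052, -0.0337, 0.0651]
ee_rot: [[0.994, 0.109, 0.003], [0.109, -0.994, 0.002], [0.003, -0.001, -1.0]]
wrist_force: [-6.4, 1.9, 14.8]
gripper_width: 0.003
carton-frame TCP mm [27.2 20.8 65.1] F [-6.4  1.9 14.8] t 33.0
```

```bash
python3 -m crank '[[1,[0,0,-0.3],[0,0,0]],[1,[0,0,-0.45],[0,0,0]],[1,[0,0,-0.45],[0,0,0]],[1,[-0.4,0,-0.1],[0,0,0]],[1,[-0.45,0,0],[0,0,0]],[1,[-0.45,0,0],[0,0,0]],[1,[-0.45,0,0],[0,0,0]],[1,[-0.1,0,0],[0,0,0]]]'
python3 - <<'E'
from lp import *
cat();go(*cpose(-155,20,128));J()
E
```

```text
time_s: 33.8
tcp_pos: [0.4166, -0.0547, 0.1913]
ee_rot: [[0.994, 0.108, 0.002], [0.108, -0.994, 0.003], [0.002, -0.003, -1.0]]
wrist_force: [0.8, 0.6, -0.7]
gripper_width: 0.003
carton-frame TCP mm [-162.6   20.6  191.3] F [ 0.8  0.6 -0.7] t 33.8
t 33.8 at [ 0.4166 -0.0547  0.1913] shift(tool,unit) [0.075 0.008 0.633] turn(unit) [-0.004 -0.003 -0.002]
rows>= 1.4171690482057604
n 2 per-row screw shift [0.038 0.004 0.317] turn [-0.0019 -0.0015 -0.0012]
J [ 14.8   3.3 -29.2  -0.2 -57.4  81.5] F [ 0.8  0.6 -0.7] g 0.003
```

```bash
python3 -m crank '[[1,[0,0,0.3],[0,0,0]],[1,[0,0,0.33],[0,0,0]],[1,[0,0,0],[0,0,0]]]'
python3 - <<'E'
from lp import *
cat();go(*cpose(-120,20,128))
w=r.capture("side");im=w["img"];cv2.imwrite("pics/f3s.png",cv2.resize(im[160:290,195:325],None,fx=4.6,fy=4.6,interpolation=cv2.INTER_CUBIC))
E
```

```text
time_s: 34.1
tcp_pos: [0.4189, -0.0543, 0.1256]
ee_rot: [[0.994, 0.108, -0.004], [0.108, -0.994, 0.001], [-0.004, -0.002, -1.0]]
wrist_force: [-0.7, -0.5, -0.0]
gripper_width: 0.003
carton-frame TCP mm [-160.3   20.8  125.6] F [-0.7 -0.5 -0. ] t 34.1
t 34.1 at [ 0.4189 -0.0543  0.1256] shift(tool,unit) [ 0.403  0.007 -0.026] turn(unit) [-0.002  0.005 -0.003]
rows>= 0.8976635641581303
n 1 per-row screw shift [ 0.403  0.007 -0.026] turn [-0.0023  0.005  -0.0026]
```

View pics/f3s.png

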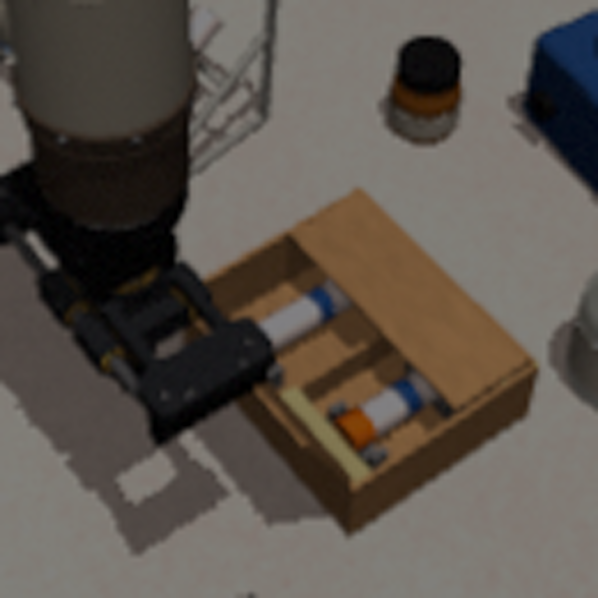

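```bash
python3 -m crank '[[1,[0.2,0,-0.02],[0,0,0]],[1,[0.2,0,0],[0,0,0]],[1,[0.17,0,0],[0,0,0]],[1,[0.15,0,0],[0,0,0]],[1,[0.17,0,0.03],[0,0,0]],[1,[0.16,0,0.05],[0,0,0]]]'
python3 -c "
from lp import *
cat()"
```

```text
time_s: 34.75
tcp_pos: [0.5277, -0.0423, 0.1249]
ee_rot: [[0.994, 0.109, 0.006], [0.109, -0.994, 0.002], [0.006, -0.002, -1.0]]
wrist_force: [-2.3, 0.0, -0.4]
gripper_width: 0.007
carton-frame TCP mm [-50.8  20.7 124.9] F [-2.3  0.  -0.4] t 34.75
```

```bash
python3 -m crank '[[1,[0.12,0,0.11],[0,0,0]],[1,[0.1,0,0.13],[0,0,0]],[1,[0.05,0,0.11],[0,0,0]],[1,[0.03,0,0.1],[0,0,0]],[1,[0.01,0,0.06],[0,0,0]],[1,[0,0,0],[0,0,0]]]'
python3 -c "
from lp import *
cat()"
```

```text
time_s: 35.35
tcp_pos: [0.5563, -0.039, 0.0715]
ee_rot: [[0.994, 0.108, 0.002], [0.108, -0.994, 0.002], [0.002, -0.002, -1.0]]
wrist_force: [-1.3, 0.1, 0.2]
gripper_width: 0.005
carton-frame TCP mm [-22.1  20.9  71.5] F [-1.3  0.1  0.2] t 35.35
```

```bash
python3 -m crank '[[1,[0.1,0,0.01],[0,0,0]],[1,[0.1,0,0.02],[0,0,0]],[1,[0,0,0.01],[0,0,0]],[1,[0,0,0],[0,0,0]]]'; python3 -m crank '[[1,[0,0,0.015],[0,0,0]],[1,[0,0,0],[0,0,0]]]'
```

```text
time_s: 35.75
tcp_pos: [0.5777, -0.0367, 0.0685]
ee_rot: [[0.994, 0.109, 0.005], [0.109, -0.994, 0.003], [0.006, -0.002, -1.0]]
wrist_force: [0.2, 0.7, 0.8]
gripper_width: 0.001
time_s: 35.95
tcp_pos: [0.5777, -0.0367, 0.0684]
ee_rot: [[0.994, 0.109, 0.006], [0.109, -0.994, 0.002], [0.007, -0.002, -1.0]]
wrist_force: [-0.6, 0.5, 6.0]
gripper_width: 0.007
```

```bash
python3 -m crank '[[1,[0,0,0.01],[0,0,0]],[1,[0,0,0],[0,0,0]]]'; python3 -c "
from lp import *
cat()"
```

```text
time_s: 36.15
tcp_pos: [0.5777, -0.0367, 0.0682]
ee_rot: [[0.994, 0.11, 0.007], [0.109, -0.994, 0.002], [0.007, -0.002, -1.0]]
wrist_force: [-1.6, 1.1, 10.3]
gripper_width: 0.008
carton-frame TCP mm [-0.5 20.9 68.2] F [-1.6  1.1 10.3] t 36.15
```

Closed at the hard stop (68.2 vs 68 nominal). Withdraw and check.

```bash
python3 -m crank '[[1,[0,0,-0.2],[0,0,0]],[1,[0,0,-0.45],[0,0,0]],[1,[0,0,-0.45],[0,0,0]],[1,[-0.45,0,-0.2],[0,0,0]],[1,[-0.45,0,-0.1],[0,0,0]],[1,[0,0,0],[0,0,0]],[1,[0,0,0],[0,0,0]]]'
python3 - <<'E'
from lp import *
cat()
w=r.capture("side");im=w["img"];cv2.imwrite("pics/z_side.png",cv2.resize(im[110:350,170:370],None,fx=2.5,fy=2.5,interpolation=cv2.INTER_CUBIC))
w=r.capture("scene");im=w["img"];cv2.imwrite("pics/z_scene.png",cv2.resize(im[140:320,130:390],None,fx=3,fy=3,interpolation=cv2.INTER_CUBIC))
w=r.capture("wrist");cv2.imwrite("pics/z_wrist.png",cv2.resize(w["img"],None,fx=1.5,fy=1.5))
E
```

```text
time_s: 36.85
tcp_pos: [0.486, -0.047, 0.2062]
ee_rot: [[0.994, 0.109, 0.006], [0.109, -0.994, 0.003], [0.006, -0.002, -1.0]]
wrist_force: [0.9, -0.8, 0.8]
gripper_width: 0.008
carton-frame TCP mm [-92.8  20.7 206.2] F [ 0.9 -0.8  0.8] t 36.85
```

View pics/z_side.png

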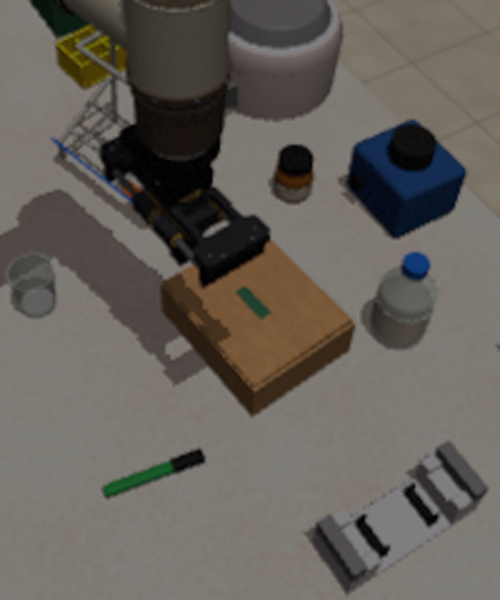

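View pics/z_scene.png

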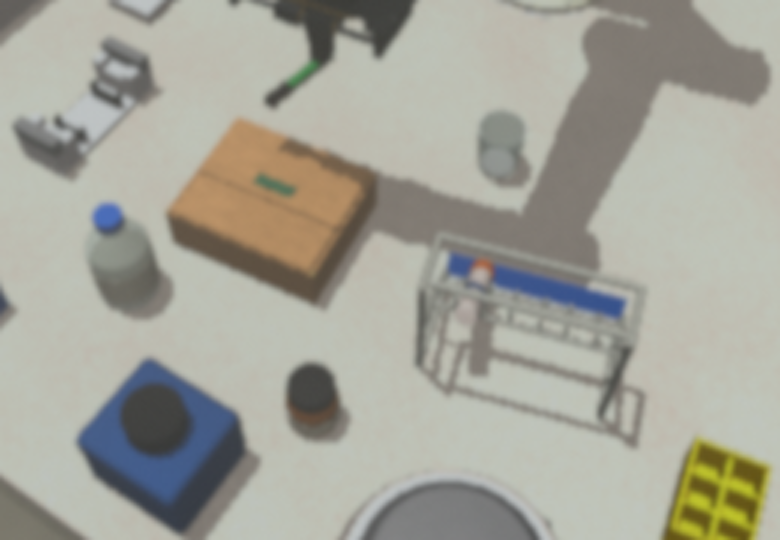

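View pics/z_wrist.png

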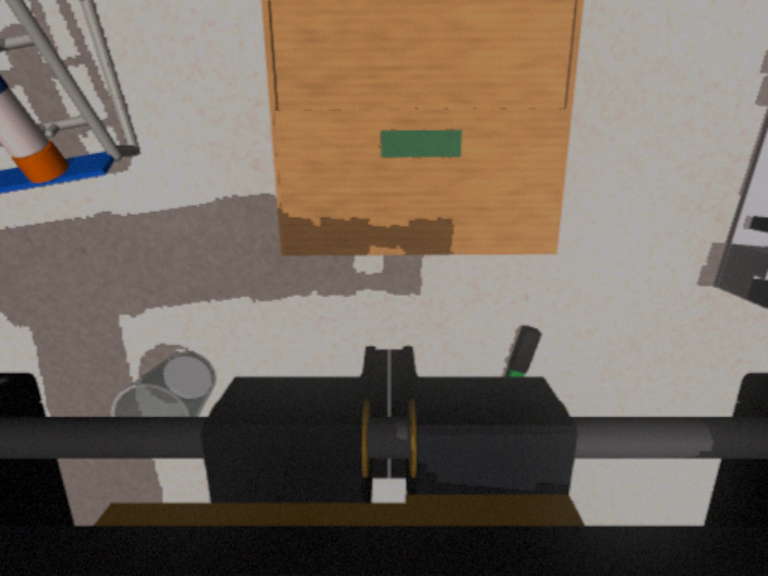

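Both flaps lie flat, with the outer one on top and its green patch visible. The middle tube is on the rack and the loose items are undisturbed. The tool is clear, so I'm handing in.

```bash
python3 -c "
from station import r
print(r.finish_job())
print(r.sense()['time_s'])"
```

```text
the job is handed in; nothing more can be done
None
the job is handed in; nothing more can be done
```

The whole sequence is done, in the order asked, and was handed in at about 37 s of the 72 s allowed.

- **Long tube:** I rested it released on the gauge's upper steps for about 0.5 s or more, then laid it on the saddles of the long bay.
- **Short tube:** I rested it released on the saddles in the bottom of the gauge slot for about 0.5 s or more, then laid it on the saddles of the short bay.
- **Flaps:** I folded the inner flap and then the outer one, each pressed to its hard stop. The fingertip stopped at 65.1 mm and 68.2 mm, against 65 and 68 mm expected. The highest reading I saw at the wrist was about 17 N.

**Last checks:** The final pictures show both flaps flat with the green patch on top, the middle tube on the rack, no visible shift in the loose items, and the tool well clear. I last saw both tubes lying on their saddles before the flaps were closed over them.

**What disagreed along the way:**
- **Grasp angle:** The exact square-to-slope grasp was out of reach because of a joint 5 limit. I grasped 8–10° less tilted and rolled 15° about the tube, and levelled each tube with the wrist afterwards.
- **Wrist camera:** It put the long tube about 7 mm too deep in the fingers, so I set the release heights by contact force instead.
- **Blue bands:** They appeared about 4 mm off half length, so I did not rely on them for the rack pose.
- **Short tube on the rack:** I estimated its position about 3 mm off sideways, so closing the grip pushed the arm about 3 mm with roughly 6 N.

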